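# Set, lock and line up the lens photo board

## Robot

A 6-joint arm with a two-finger parallel gripper is mounted at the origin on the work surface. World frame = base frame: x ahead of the robot, y to its left, z up, the work surface at z = 0. Lengths are in mm, angles in rad, forces in N, time in s.
With the tool pointing down it reaches from about 275 to 750 mm from the base axis. Payload 10.2 kg.
Tool frame: the origin (TCP) lies on the front face of the gripper's body, between the roots of the fingers; the fingertips stand 73 mm ahead of it and the grasp point (between the pads) lies 54 mm ahead of it; z points along the fingers, y is the line along which they close (so a half turn about z gives the same grasp; the last joint's range is limited). The gripper opens to 85 mm and grips with 20 to 120 N. Pads are 22 mm wide; open, the fingers measure 114 mm over their backs; the gripper's body (76 mm by 85 mm) begins 54 mm behind the grasp point. The pads swing forward as they close: fully open they stand 13 mm farther back than shut.
Start: joints at [-1.461, 0.313, 1.498, -0, 1.331, -0.223], TCP at [171.5, -496.205, 303.894] pointing down, gripper open.
Joint ranges: [-2.94, 2.94], [-0.97, 2.17], [0.19, 2.56], [-1.23, 4.37], [0.02, 3.11], [-2.88, 2.88]. Speed limits (rad/s): [2.39, 2.39, 3.01, 3.14, 3.14, 3.14].

## Interface

Orientations are given as a unit quaternion [w, x, y, z].
In Python, from rig import * gives the robot as it stands.
- The arm moves only by the tool step_arm, never from a script. Its argument "plan" is a list of rows, each an object with "offset": the shift along the tool's x, y, z in cm, a list of three; "rot": the turn, a rotation vector about the tool's x, y, z in degrees, a list of three; "gripper": the finger opening in cm, from 0 to 8.54. In form: [{"offset": [x, y, z], "rot": [wx, wy, wz], "gripper": gripper}, ...]. A call has 1 to 12 rows; each row is the pose to reach, as a shift and turn from the pose commanded when the call began, along the tool's axes at that moment; what a row does not reach only later rows make up. A row lasts 1/10 s, in which the tool goes at most 50 mm and 8.59 degrees, less where a joint would pass 70% of its speed; a pose out of reach is approached as far as the arm can. A call with a gripper value outside its range is refused whole. The fingers move at their own pace and stop on an object; "squeeze" is the grip in N (left out, the last holds). Time passes only in rows, so rows that repeat a pose let the fingers close. It gives the time, the measured TCP pose, the force, the opening and the grip force at its end, in the units of the state.
- sense(): the state, without advancing time (a new reading comes with each control period).
- capture(name): name is "scene" or "top"; returns a dict with "color" (400x640x3 uint8, red, green, blue), "depth" (400x640 float32, mm along the optical axis (not along the pixel's ray), 0 where there is no reading), "vertical_fov" (degrees; the focal length in pixels is half the picture's height over the tangent of half this angle, whatever the lens; pixels are square), "cx", "cy" (the principal point, pixels), "rvec" (rotation vector, rad) and "tvec" (3), from world to camera coordinates, as OpenCV has them. Camera axes: x right, y down, z forward; pixel columns grow to the right and rows downward; lengths in mm; the calibration is good to about 2 mm. A picture is of the moment at which its call begins.
- finish_job(): hands the job in; it is judged then, once.
The state is a dict: "time_s": time; "joints": joint angles; "dq": joint speeds; "tau": joint torques, N m; "eef_pos": TCP position; "ee_rot": TCP orientation; "force": force on the tool from outside, world axes, zero at the start; "wrist_torque": the same for the moment, N m; "grip_width": opening from 0.0 (shut) to 1.0 (fully open); "grip_force": force on a finger pad.
Only numpy, scipy, OpenCV 4.12 (cv2) and the standard library are available. Lean on these libraries where they do the work, as an engineer would, in place of code of your own. Each camera call takes 0.05 s, during which the arm holds its last target. There are 200 camera calls.

## Task

Set up the white photo board for the lens sale pictures: with the long T-handled socket wrench back off the lock nut at the bottom of the deep bore by a good quarter turn, only then crank the handwheel until the fence pointer stands on the marker's line, and do the nut up tight again to its stop with the fence still on the mark. Put the wrench back upright in its wooden stand, lay the straightedge flat on the board and flush against the fence's front face, roughly centred, and stand every lens that is there upright on the board in a row against the straightedge's near side. Leave the camera, the flash and the leather case alone.

Things in the scene. Friction and masses are not known exactly. Their poses are not given: they have to be found in the camera images.
- board: Fixed white board 320 x 320 x 12 mm; origin at the centre of its underside, x away from the robot at yaw 0, y left. At (60, 115) mm stands a grey housing 76 x 76 mm, top 117 mm above the table, with a vertical bore 44 mm wide, 85 mm deep; at (60, -115) mm a pedestal of radius 30 mm under the handwheel. Between them the fence slides along x.
- bore_mouth (a point): Centre of the bore's mouth on top of the housing, 117 mm above the table.
- nut_top (a point): Top of the hexagon nut, on the bore's axis, 47 mm above the table; nut 22 mm across flats, 15 mm high (narrower in the top 3 mm), on the bore floor 32 mm above the table, a 14 mm stud 3 mm proud of it. Its frame turns with the nut: x is normal to a flat; flats repeat every 60 degrees.
- nut (a joint): Angle of the lock nut, rad: 0 = tight at its stop (start 0 to 0.05), grows counter-clockwise seen from above, to 2.6. Friction 0.1 N m; stays where left; does not rise. A good quarter turn = beyond 1.5; tight = under 0.12. It does not block the fence mechanically, but the fence must not be cranked while it is tight.
- wrench: Loose steel T-handled socket wrench, 0.35 kg, upright in its stand; origin at the centre of the socket's open lower end, z up the shaft. Hexagon socket 23.6 mm across flats inside (x normal to a flat), 39 mm across outside, 24 mm deep; play on the nut 0.13 rad either way. Shaft 16 mm in diameter. Seated on the nut, its origin is 32 mm above the table.
- wrench_bar (a point): Centre of the wrench's cross bar, at its top, 165 mm above its origin: 90 mm long along x, 16 mm wide (y), 18 mm high.
- holder: Fixed wooden stand 70 x 70 x 60 mm with a hole 44 mm wide and 50 mm deep (floor 10 mm above the table); origin at the centre of its underside.
- crank_axis (a point): Centre of the handwheel (a dark steel disc of radius 52 mm, turning about the vertical), on its upper face, 74 mm above the table.
- crank_grip (a point): Middle (height 102 mm above the table) of the handwheel's upright grip: a black sleeve 20 mm in diameter, from 76 to 124 mm above the table, 40 mm from the wheel's axis; it spins freely on its pin.
- crank (a joint): Handwheel angle, rad; grows clockwise seen from above. One turn moves the fence 24 mm (geared); it needs about 3 N at the grip and stays where it is left.
- slide (a joint): Travel of the fence, m: 0 to 0.080, growing as it moves along the board's -x (towards the robot). Geared to the handwheel, it holds against a direct push of up to about 20 N.
- fence_face (a point): Middle of the lower edge of the fence's front face, on the board's top. The fence is an aluminium bar 130 mm long along y, 18 mm thick, its top 27 mm above the board; the front face looks to -x (to the robot). Frame parallel to the board's.
- pointer (a point): Tip of the fence's steel pointer, beside the scale. It is on the mark when its position along the board's x is that of the marker's (within 2 mm).
- marker: Black clip 7 x 24 mm with a white line across, fixed on the scale strip for this set-up; its origin is on the line, at the end next to the pointer; frame parallel to the board's.
- straightedge: Loose aluminium straightedge 240 mm (y) x 40 mm (x) x 12 mm with a black grip block 20 x 20 mm in the middle that rises to 74 mm above its underside; 0.3 kg; origin at the centre of its underside. Alike either way round. It starts on the table.
- lens_short: Black camera lens, upright cylinder 58 mm in diameter, 62 mm high, about 0.3 kg, heavy at the foot; origin at the centre of its underside. May be absent (None).
- lens_mid: Lens as above, 54 mm in diameter, 70 mm high. May be absent.
- lens_tall: Lens as above, 56 mm in diameter, 78 mm high. May be absent.
- camera: Bystander: black and silver camera, 135 mm wide, 93 mm high. Leave alone.
- flash: Bystander: black flash unit lying on its back, 140 x 74 mm, 58 mm high. Leave alone.
- camera_case: Bystander: brown leather case, 90 x 130 x 85 mm. Leave alone.
There are look-alikes about, which are no part of the job. Leave any pink or yellow look-alike of the wrench alone.

How it is judged:
By the outcome, as a careful person would: the job done as asked, in the order asked, and still so for the second after the job is handed in, with the robot touching nothing.
Of lens_short, lens_mid, lens_tall only 1 to 3 are there at a start; the rules pass over those that are not, and their reading is None.
At some moment in a run one of straightedge, lens_short, lens_mid, lens_tall may be knocked a few centimetres aside while the robot is not near it.
It also fails if it takes over 210 s, if anything falls off the work surface, if the arm or the gripper's body presses on something with over 40 N, if the wrist force passes 120 N, or if a joint passes its speed limit or range.

## Working session

There is one attempt and no reset: what is moved stays moved. The work goes in short steps, Python scripts to look and compute and a tool call to move; the robot and the scene stay as the last step left them, time stands still between calls to the robot, and variables do not carry over. Pictures are saved under pics/ and viewed, at most 14 in all, crops included, and the job is handed in when it is done.

Besides the shell and the picture viewer there is one more tool, called after "Emit:" as name(argument=value, ...) on one line, values as JSON. step_arm: Moves the arm, as the interface text tells. Its arguments: {"type":"object","properties":{"plan":{"type":"array"},"squeeze":{"type":"number"}},"required":["plan"]}

```bash
ls; mkdir -p pics; cat > h.py <<'E'
from rig import *
import numpy as np, cv2
def cap(n):
    c=capture(n); f=200/np.tan(np.radians(c["vertical_fov"])/2)
    c["f"]=f; c["R"]=cv2.Rodrigues(np.array(c["rvec"],float))[0]; c["t"]=np.array(c["tvec"],float).ravel(); return c
def ray(c,u,v,z):
    d=c["R"].T@np.array([(u-c["cx"])/c["f"],(v-c["cy"])/c["f"],1]); o=-c["R"].T@c["t"]
    return o+d*(z-o[2])/d[2]
def pts(c):
    v,u=np.mgrid[0:400,0:640]; D=c["depth"]
    P=np.stack([(u-c["cx"])/c["f"]*D,(v-c["cy"])/c["f"]*D,D],-1)-c["t"]
    return P@c["R"]
def pix(c,p):
    q=c["R"]@np.array(p,float)+c["t"]; return q[:2]/q[2]*c["f"]+[c["cx"],c["cy"]]
def save(c,name,box=None,s=1):
    im=c["color"][...,::-1]
    if box: x0,y0,x1,y1=box; im=im[y0:y1,x0:x1]
    cv2.imwrite("pics/"+name,cv2.resize(im,None,fx=s,fy=s,interpolation=cv2.INTER_CUBIC))
E
python3 - <<'E'
from h import *
for n in("scene","top"):
    c=cap(n); save(c,n+"0.png",s=1.25); print(n,c["f"],c["cx"],c["cy"],-c["R"].T@c["t"],c["R"][2], (c["depth"]>0).mean())
print(sense())
E
```

```text
pics
scene 484.1407533724384 321.4645339212384 198.64793460166078 [1364.85450954 -617.21969642  996.58334861] [-0.63927597  0.41780881 -0.6455711 ] 0.99507421875
top 399.15020198567316 313.3851182137155 194.4790120464261 [ 453.36289242  -45.78680737 1227.70475054] [ 0.06062912  0.0054486  -0.99814549] 0.99583203125
{'time_s': 0.1, 'joints': array([-1.46142306e+00,  3.13396928e-01,  1.49835519e+00, -2.80186344e-05,
        1.33098465e+00, -2.23387046e-01]), 'dq': array([-3.95170643e-04, -1.85303615e-03, -2.14752785e-04, -2.93672954e-05,
        3.41774782e-04, -1.95490425e-03]), 'tau': array([ 2.21467388e-03, -4.12899041e+01, -2.60142106e+01, -2.40067720e-04,
        2.97475577e-03, -2.86787656e-05]), 'eef_pos': array([ 171.46692459, -496.05758947,  303.39300403]), 'ee_rot': array([-5.71904622e-04,  9.86190008e-01,  1.65616847e-01,  1.90092248e-05]), 'force': array([-0.55413342, -0.63637189, -0.43289123]), 'wrist_torque': array([-0.00026062,  0.03883608, -0.01544781]), 'grip_force': 0.0, 'grip_width': 1.0000189290370314}
```

View pics/scene0.png

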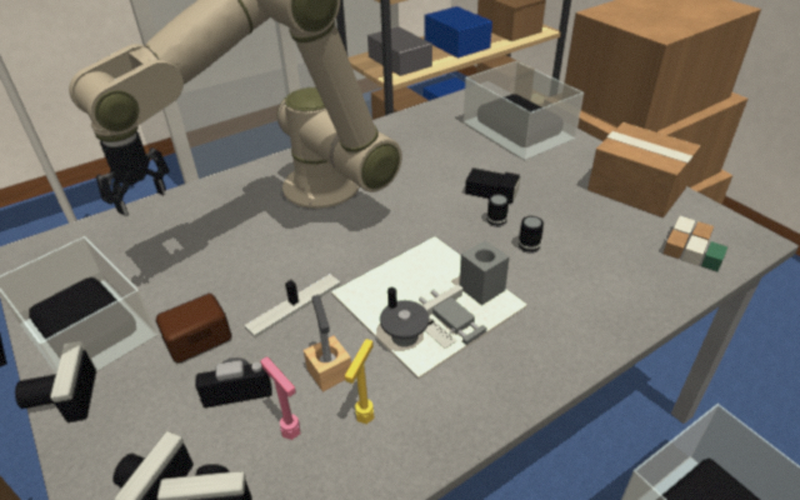

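View pics/top0.png

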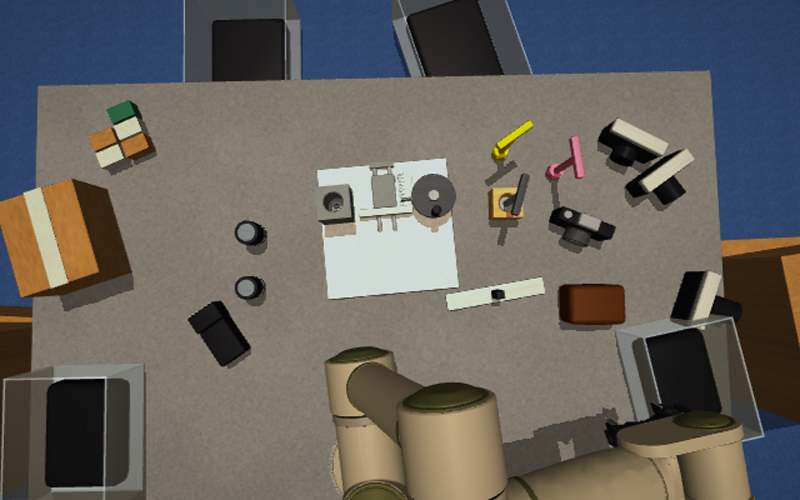

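```bash
python3 - <<'E'
from h import *
c=cap("top"); P=pts(c); im=c["color"].astype(int); np.save("P.npy",P)
hsv=cv2.cvtColor(c["color"],cv2.COLOR_RGB2HSV)
m=((hsv[...,1]<40)&(hsv[...,2]>185)).astype(np.uint8)
n,l,s,ce=cv2.connectedComponentsWithStats(m)
for i in range(1,n):
    if s[i,4]>60:
        mm=l==i; cn=max(cv2.findContours(mm.astype(np.uint8),0,1)[0],key=cv2.contourArea)
        q=np.array([ray(c,*p[0],12)[:2] for p in cn],np.float32); r=cv2.minAreaRect(q)
        print(ce[i],s[i,4],"minrect",r,"z",np.median(P[mm][:,2]))
# sample points by top view pixels (800-scale) 
def h(lo,hi,box):
    x0,y0,x1,y1=[int(a/1.25) for a in box]; sub=P[y0:y1,x0:x1].reshape(-1,3); sub=sub[(sub[:,2]>lo)&(sub[:,2]<hi)]
    r=cv2.minAreaRect(sub[:,:2].astype(np.float32)); print(box,len(sub),sub.mean(0).round(1),r)
h(108,130,(305,170,365,235)) # housing
h(66,82,(405,165,462,225)) # wheel
h(85,140,(405,165,462,235)) # grip
h(50,70,(475,170,535,235)) # holder
h(150,210,(475,160,545,235)) # bar
h(40,90,(225,210,275,252)); h(40,90,(225,268,275,305)); h(30,80,(180,290,255,370))
h(8,20,(440,270,550,315));h(50,90,(480,280,520,310))
save(c,"crop_board.png",(245,120,435,245),4)
save(cap("scene"),"crop_scene.png",(235,170,430,320),4)
E
```

```text
[511.58194774 108.55106888] 421 minrect ((778.8819580078125, -656.1838989257812), (134.96847534179688, 29.646791458129883), 61.38631057739258) z 87.25640571815762
[533.73012048 136.        ] 415 minrect ((693.9303588867188, -720.3715209960938), (30.619197845458984, 135.38890075683594), 34.48061752319336) z 87.35530096377991
[309.95591956 191.69343455] 7509 minrect ((565.6249389648438, -27.952438354492188), (317.40472412109375, 317.84759521484375), 4.125694751739502) z 10.858068756789345
[565.82318841 236.1942029 ] 345 minrect ((380.623291015625, -797.7911376953125), (29.149669647216797, 121.69452667236328), 68.4496078491211) z 87.77454633142099
[395.6187291  234.41917503] 897 minrect ((400.3383483886719, -286.04595947265625), (38.43504333496094, 237.6431884765625), 8.9081449508667) z 10.720934974554945
(305, 170, 365, 235) 557 [616.9  90.8 115.3] ((617.4397583007812, 90.86521911621094), (76.97054290771484, 76.16303253173828), 4.154016971588135)
(405, 165, 462, 225) 915 [ 635.3 -137.9   72.7] ((633.8605346679688, -138.41732788085938), (102.33905029296875, 100.53911590576172), 87.47274
[... 491 characters left out ...]
93.6  73.3] ((556.245361328125, 296.5820007324219), (53.94579315185547, 55.6341552734375), 48.877685546875)
(225, 268, 275, 305) 318 [428.5 297.9  66.8] ((427.79681396484375, 300.68682861328125), (53.09759521484375, 52.47731399536133), 5.012026309967041)
(180, 290, 255, 370) 1366 [330.1 367.5  52.9] ((348.935302734375, 334.529541015625), (141.4920196533203, 169.2770233154297), 34.39787292480469)
(440, 270, 550, 315) 1027 [ 406.8 -264.6   11.3] ((409.5856628417969, -279.5997619628906), (251.6722412109375, 93.91252899169922), 88.78321838378906)
(480, 280, 520, 310) 58 [ 400.8 -284.8   69.4] ((400.3065490722656, -286.66583251953125), (19.584260940551758, 20.310766220092773), 7.9292521476745605)
```

View pics/crop_board.png

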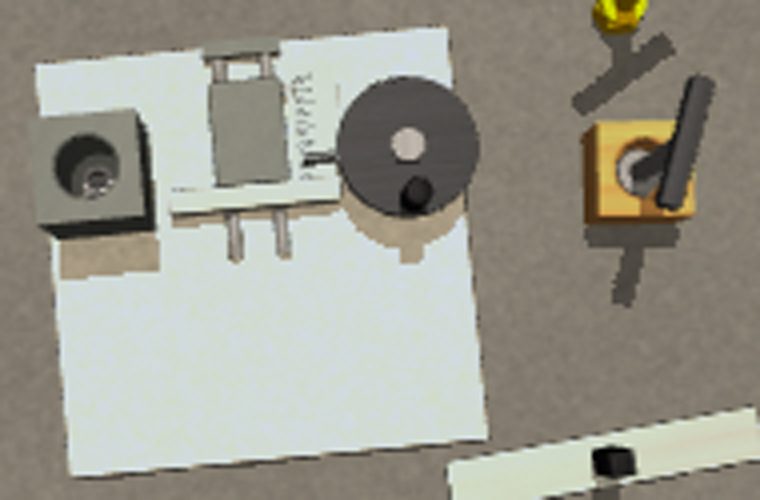

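View pics/crop_scene.png

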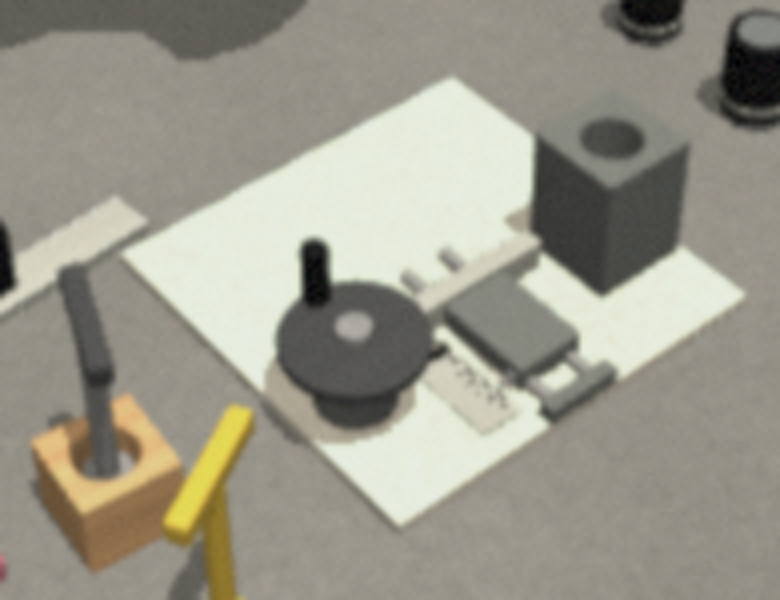

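```bash
python3 - <<'E'
from h import *
a=cap("top")["color"];b=cap("scene")["color"]
for i in range(5): 
    a=np.maximum(a,0)
k=lambda im,x0,y0,x1,y1:cv2.resize(im[y0:y1,x0:x1,::-1],(640,400) if 0 else None,fx=10,fy=10,interpolation=cv2.INTER_CUBIC)
A=k(a,305,130,345,180);B=k(b,330,242,370,292)
cv2.imwrite("pics/mk.png",np.hstack([A,B]))
E
```

```text
(no output)
```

View pics/mk.png

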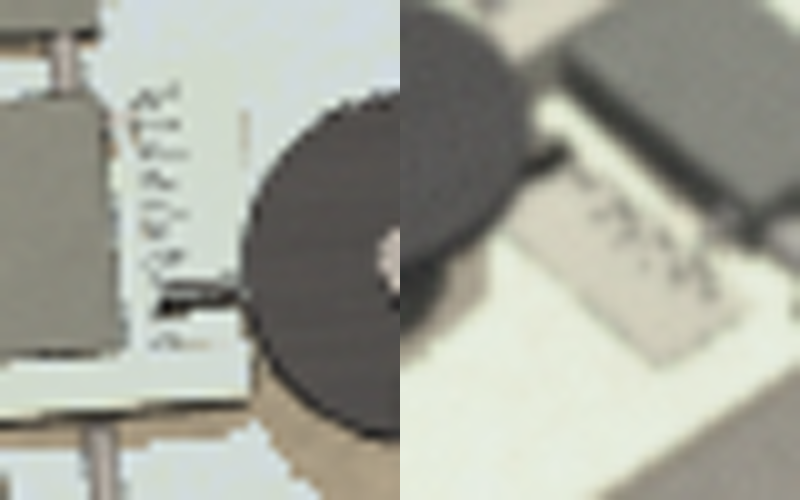

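```bash
cat >> h.py <<'E'
BY=np.radians(4.13)
def tri(c1,p1,c2,p2):
    Pm=lambda c:np.array([[c["f"],0,c["cx"]],[0,c["f"],c["cy"]],[0,0,1]])@np.hstack([c["R"],c["t"][:,None]])
    X=cv2.triangulatePoints(Pm(c1),Pm(c2),np.array(p1,float).reshape(2,1),np.array(p2,float).reshape(2,1)).ravel(); return X[:3]/X[3]
B0=np.array([565.6,-28.])
def bd(p): d=np.array(p[:2])-B0; return np.array([d[0]*np.cos(BY)+d[1]*np.sin(BY),-d[0]*np.sin(BY)+d[1]*np.cos(BY)])
def wd(b): return B0+np.array([b[0]*np.cos(BY)-b[1]*np.sin(BY),b[0]*np.sin(BY)+b[1]*np.cos(BY)])
E
python3 - <<'E'
from h import *
t=cap("top");s=cap("scene")
for a,b in (((321,159.6),(346.5,257.5)),((316.2,144),(363,263.5)),((322,164.5),(360,262))):
    X=tri(t,a,s,b); print(X.round(1),bd(X).round(1),pix(t,X).round(1),pix(s,X).round(1))
for p in ((617.4,90.9),(633.9,-138.4),(593.3,-139.6)): print(bd(p))
print("housing",wd((60,115)),"wheel",wd((60,-115)))
# grip top at z124
hsv=cv2.cvtColor(t["color"],cv2.COLOR_RGB2HSV)
for u,v in ((349,168),): print(t["depth"][v-3:v+4,u-4:u+5].round(0))
P=pts(t)
# fence top points along depth
for r in range(160,180): print(r,[tuple(bd(P[r,c]).round(0))+(round(P[r,c,2]),) for c in (292,300,325)])
np.set_printoptions(suppress=True)
print("scene strip depth"); 
E
```

```text
[634.8 -64.    9. ] [ 66.4 -40.9] [320.7 159.4] [346.3 257.5]
[683.7 -47.7  17.8] [116.4 -28.1] [315.1 143.3] [362.  263.6]
[641.4 -44.8 -17.5] [ 74.4 -22.2] [314.5 158.7] [353.1 262.5]
[ 60.22862782 114.86062158]
[  60.17166512 -115.03225946]
[  19.59067115 -113.30514377]
housing [617.16192789  91.02255077] wheel [ 633.72645734 -138.38018758]
[[1162. 1164. 1113. 1110. 1114. 1110. 1109. 1166. 1163.]
 [1159. 1116. 1111. 1112. 1114. 1111. 1114. 1109. 1161.]
 [1162. 1109. 1111. 1111. 1115. 1108. 1107. 1114. 1159.]
 [1149. 1109. 1110. 1112. 1112. 1114. 1109. 1115. 1163.]
 [1141. 1117. 1109. 1115. 1112. 1112. 1115. 1112. 1160.]
 [1147. 1125. 1117. 1112. 1110. 1109. 1113. 1158. 1161.]
 [1160. 1141. 1127. 1119. 1112. 1118. 1161. 1160. 1160.]]
160 [(np.float64(73.0), np.float64(47.0), 11), (np.float64(67.0), np.float64(22.0), 34), (np.float64(62.0), np.float64(-54.0), 17)]
161 [(np.float64(69.0), np.float64(47.0), 12), (np.float64(64.0), np.float64(22.0), 34), (np.float64(60.0), np.float64(-53.0), 14)]
162 [(np.float64(66.0), np.float64(48.0), 14), (np.float64(61.0), np.float64(23.0), 35), (
[... 1592 characters left out ...]
), np.float64(-50.0), 11)]
175 [(np.float64(27.0), np.float64(51.0), 10), (np.float64(24.0), np.float64(27.0), 13), (np.float64(17.0), np.float64(-49.0), 13)]
176 [(np.float64(23.0), np.float64(51.0), 13), (np.float64(21.0), np.float64(27.0), 11), (np.float64(14.0), np.float64(-49.0), 12)]
177 [(np.float64(21.0), np.float64(52.0), 8), (np.float64(18.0), np.float64(27.0), 16), (np.float64(11.0), np.float64(-49.0), 12)]
178 [(np.float64(17.0), np.float64(52.0), 11), (np.float64(15.0), np.float64(28.0), 11), (np.float64(8.0), np.float64(-48.0), 14)]
179 [(np.float64(15.0), np.float64(53.0), 8), (np.float64(12.0), np.float64(28.0), 13), (np.float64(5.0), np.float64(-48.0), 10)]
scene strip depth
```

```bash
cat >> h.py <<'E'
from scipy.spatial.transform import Rotation as Ro
def to(*ts):
    """targets (gx,gy,gz,a_deg): grasp point, tool x heading; prints rows from current pose"""
    s=sense(); q=s["ee_rot"]; R=Ro.from_quat([q[1],q[2],q[3],q[0]]); p=s["eef_pos"]
    x=R.as_matrix()[:,0]; print("t",round(s["time_s"],1),"grasp",(p+54*R.as_matrix()[:,2]).round(1),"a",np.degrees(np.arctan2(x[1],x[0])).round(1),"F",s["force"].round(1),"w",round(s["grip_width"]*85,1),"gf",round(s["grip_force"],1),"q6",s["joints"][5].round(2))
    for g in ts:
        T=Ro.from_euler("z",g[3],degrees=True)*Ro.from_euler("x",180,degrees=True)
        tcp=np.array(g[:3])+[0,0,54]
        print("  ",g,"offset cm",(R.inv().apply(tcp-p)/10).round(2),"rot",(R.inv()*T).as_rotvec(degrees=True).round(1))
E
python3 - <<'E'
from h import *
to((615.3,-314,280,-17),(615.3,-314,175,-17))
E
```

```text
t 0.4 grasp [ 171.5 -496.2  249.8] a 19.1 F [-0.2 -0.5 -0.7] w 84.8 gf 0.0 q6 -0.22
   (615.3, -314, 280, -17) offset cm [47.9  -2.72 -3.02] rot [-0.   0.  36.1]
   (615.3, -314, 175, -17) offset cm [47.9  -2.72  7.48] rot [-0.   0.  36.1]
```

Wrench candidates in the top view (800 px wide): grey one in the wooden stand (515,195), yellow (513,140), pink (568,160). The crop shows the grey one standing in the wooden stand, so that is the one to use.

Emit:
step_arm(plan=[{"offset": [24, -1.4, -3], "rot": [0, 0, 18], "gripper": 8.5}, {"offset": [24, -1.4, -3], "rot": [0, 0, 18], "gripper": 8.5}, {"offset": [24, -1.4, -3], "rot": [0, 0, 18], "gripper": 8.5}, {"offset": [24, -1.4, -3], "rot": [0, 0, 18], "gripper": 8.5}, {"offset": [47.9, -2.7, -3], "rot": [0, 0, 36.1], "gripper": 6}, {"offset": [47.9, -2.7, -3], "rot": [0, 0, 36.1], "gripper": 6}, {"offset": [47.9, -2.7, -3], "rot": [0, 0, 36.1], "gripper": 6}, {"offset": [47.9, -2.7, -3], "rot": [0, 0, 36.1], "gripper": 6}, {"offset": [47.9, -2.7, -3], "rot": [0, 0, 36.1], "gripper": 6}, {"offset": [47.9, -2.7, -3], "rot": [0, 0, 36.1], "gripper": 6}, {"offset": [47.9, -2.7, -3], "rot": [0, 0, 36.1], "gripper": 6}, {"offset": [47.9, -2.7, -3], "rot": [0, 0, 36.1], "gripper": 6}])

```text
time_s: 1.6
eef_pos: [616.0, -313.7, 332.8]
ee_rot: [-0.0, 0.989, -0.147, -0.001]
force: [-0.5, -0.2, 1.0]
grip_width: 0.702
grip_force: 0.0
```

```bash
python3 - <<'E'
from h import *
to((615.3,-314,175,-17))
c=cap("scene"); P=pts(c)
# bar seen from scene cam: points z 150..200 near wrench, dark
m=(P[...,2]>160)&(P[...,2]<190)&(np.hypot(P[...,0]-615,P[...,1]+314)<60)
q=P[m]; print(len(q),q.mean(0),cv2.minAreaRect(q[:,:2].astype(np.float32)))
# nut in bore: top view crop (earlier unobstructed)
t=cap("top"); u,v=pix(t,(617.2,91,47)); print(u,v)
save(t,"bore.png",(int(u)-12,int(v)-12,int(u)+13,int(v)+13),20)
E
```

```text
t 1.6 grasp [ 615.9 -313.6  278.8] a -16.9 F [-0.5 -0.2  1. ] w 59.7 gf 0.0 q6 1.23
   (615.3, -314, 175, -17) offset cm [-0.04  0.06 10.38] rot [-0.   0.1  0.1]
230 [ 623.76919641 -318.36852418  181.28855964] ((618.8279418945312, -316.3418273925781), (16.075279235839844, 91.767333984375), 73.3674087524414)
268.9957918363614 164.5606902866328
```

View pics/bore.png

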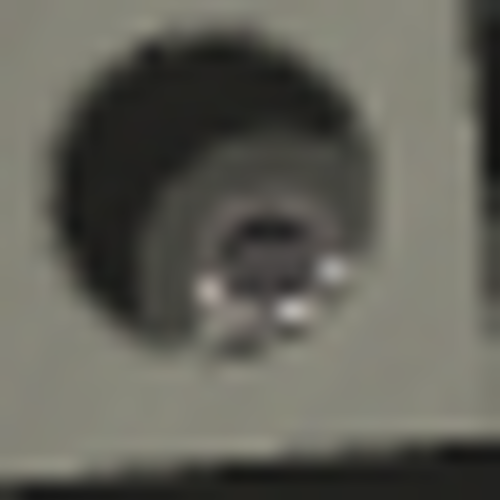

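Emit:
step_arm(plan=[{"offset": [0, 0.06, 5], "rot": [0, 0, 0], "gripper": 6}, {"offset": [0, 0.06, 10.4], "rot": [0, 0, 0], "gripper": 6}, {"offset": [0, 0.06, 10.4], "rot": [0, 0, 0], "gripper": 6}, {"offset": [0, 0.06, 10.4], "rot": [0, 0, 0], "gripper": 6}, {"offset": [0, 0.06, 10.4], "rot": [0, 0, 0], "gripper": 1}, {"offset": [0, 0.06, 10.4], "rot": [0, 0, 0], "gripper": 1}, {"offset": [0, 0.06, 10.4], "rot": [0, 0, 0], "gripper": 1}, {"offset": [0, 0.06, 10.4], "rot": [0, 0, 0], "gripper": 1}, {"offset": [0, 0.06, 10.4], "rot": [0, 0, 0], "gripper": 1}, {"offset": [0, 0.06, 10.4], "rot": [0, 0, 0], "gripper": 1}, {"offset": [0, 0.06, 10.4], "rot": [0, 0, 0], "gripper": 1}], squeeze=80)

```text
time_s: 2.8
eef_pos: [615.7, -314.9, 232.0]
ee_rot: [0.001, 0.989, -0.148, 0.002]
force: [0.1, 0.6, 6.6]
grip_width: 0.168
grip_force: 79.6
```

```bash
python3 - <<'E'
from h import *
to((615.3,-314,310,-17),(617.2,91,310,-4))
E
```

```text
t 2.8 grasp [ 615.8 -315.   178. ] a -17.0 F [0.1 0.6 6.6] w 14.3 gf 79.6 q6 1.23
   (615.3, -314, 310, -17) offset cm [ -0.02  -0.06 -13.2 ] rot [ 0.1 -0.2 -0. ]
   (617.2, 91, 310, -4) offset cm [-11.69 -38.85 -13.28] rot [  0.1  -0.2 -13. ]
```

Emit:
step_arm(plan=[{"offset": [0, -0.06, -5], "rot": [0, 0, 0], "gripper": 1}, {"offset": [0, -0.06, -10], "rot": [0, 0, 0], "gripper": 1}, {"offset": [0, -0.06, -13.8], "rot": [0, 0, 0], "gripper": 1}, {"offset": [0, -0.06, -13.8], "rot": [0, 0, 0], "gripper": 1}, {"offset": [0, -0.06, -13.8], "rot": [0, 0, 0], "gripper": 1}])

```text
time_s: 3.3
eef_pos: [615.4, -314.2, 367.5]
ee_rot: [-0.0, 0.989, -0.148, -0.0]
force: [0.4, 0.6, -3.6]
grip_width: 0.167
grip_force: 79.2
```

```bash
cat > bar.py <<'E'
from h import *
s=sense(); q=s["ee_rot"]; M=Ro.from_quat([q[1],q[2],q[3],q[0]]).as_matrix(); g=s["eef_pos"]+54*M[:,2]; print("g",g.round(1))
for n in("scene","top"):
    c=cap(n); P=pts(c); hsv=cv2.cvtColor(c["color"],cv2.COLOR_RGB2HSV)
    # shaft / socket below the gripper
    for lo,hi in ((-160,-135),(-130,-100),(-100,-60)):
        m=(P[...,2]>g[2]+lo)&(P[...,2]<g[2]+hi)&(np.hypot(P[...,0]-g[0],P[...,1]-g[1])<35)
        if m.sum(): v,u=np.nonzero(m); q=P[m]; print(n,lo,len(q),q.mean(0).round(1),(q.max(0)-q.min(0)).round(0),"uv",u.mean().round(1),v.mean().round(1),"pred",pix(c,g+[0,0,(lo+hi)/2]).round(1))
E
python3 bar.py
```

```text
g [ 615.4 -314.1  313.5]
scene -160 179 [ 624.4 -318.1  169.1] [39. 36. 25.] uv 256.9 254.5 pred [256.7 252.4]
scene -130 62 [ 621.2 -316.7  197.9] [14. 16. 29.] uv 255.4 244.8 pred [255.2 242.7]
scene -100 90 [ 621.6 -317.3  233.5] [15. 15. 40.] uv 253.6 233.9 pred [253.5 231.8]
```

```bash
python3 - <<'E'
from h import *
to((617.2,91,310,-4))
for n in("scene","top"):
    c=cap(n);P=pts(c)
    m=(abs(P[...,2]-117)<8)&(abs(P[...,0]-617)<55)&(abs(P[...,1]-91)<55)
    v,u=np.nonzero(m); q=np.array([ray(c,a,b,117)[:2] for a,b in zip(u,v)],np.float32); print(n,cv2.minAreaRect(q))
    # bore: non-top pixels inside
    M=m.astype(np.uint8); cn,hr=cv2.findContours(M,cv2.RETR_CCOMP,cv2.CHAIN_APPROX_NONE)
    for k in range(len(cn)):
        if hr[0][k][3]>=0 and len(cn[k])>15:
            w=np.array([ray(c,*p[0],117)[:2] for p in cn[k]],np.float32); print("hole",cv2.fitEllipse(w),bd(cv2.fitEllipse(w)[0]))
E
```

```text
t 3.4 grasp [ 615.1 -314.   311.4] a -17.0 F [-0.2 -0.7 -2.9] w 14.5 gf 79.2 q6 1.23
   (617.2, 91, 310, -4) offset cm [-11.68 -38.79   0.24] rot [ -0.1   0.2 -13. ]
scene ((622.1572265625, 85.61868286132812), (82.97417449951172, 82.97077178955078), 5.2563676834106445)
hole ((622.4296875, 85.65438079833984), (43.13920593261719, 44.79399871826172), 152.7844696044922) [ 64.86746639 109.2663876 ]
top ((616.57470703125, 90.3853759765625), (76.74356842041016, 76.37332916259766), 4.053264141082764)
hole ((616.1917114257812, 90.46595001220703), (45.27552795410156, 45.90054702758789), 46.52545928955078) [ 58.99221677 114.51471931]
```

Emit:
step_arm(plan=[{"offset": [-5.8, -19.4, 0], "rot": [0, 0, -6.5], "gripper": 1}, {"offset": [-5.8, -19.4, 0], "rot": [0, 0, -6.5], "gripper": 1}, {"offset": [-5.8, -19.4, 0], "rot": [0, 0, -6.5], "gripper": 1}, {"offset": [-5.8, -19.4, 0], "rot": [0, 0, -6.5], "gripper": 1}, {"offset": [-5.8, -19.4, 0], "rot": [0, 0, -6.5], "gripper": 1}, {"offset": [-11.7, -38.8, 0], "rot": [0, 0, -13], "gripper": 1}, {"offset": [-11.7, -38.8, 0], "rot": [0, 0, -13], "gripper": 1}, {"offset": [-11.7, -38.8, 0], "rot": [0, 0, -13], "gripper": 1}, {"offset": [-11.7, -38.8, 0], "rot": [0, 0, -13], "gripper": 1}, {"offset": [-11.7, -38.8, 0], "rot": [0, 0, -13], "gripper": 1}, {"offset": [-11.7, -38.8, 0], "rot": [0, 0, -13], "gripper": 1}, {"offset": [-11.7, -38.8, 0], "rot": [0, 0, -13], "gripper": 1}])

```text
time_s: 4.7
eef_pos: [617.3, 89.9, 367.3]
ee_rot: [0.0, 0.999, -0.036, -0.001]
force: [0.3, -0.7, -2.7]
grip_width: 0.173
grip_force: 79.7
```

```bash
python3 bar.py; python3 - <<'E'
from h import *
to((617,91,265,-4),(617,91,230,-4))
save(cap("scene"),"hov.png",(340,150,450,260),7)
E
```

```text
g [617.2  89.9 313.3]
scene -160 138 [624.   83.  168.3] [36. 37. 25.] uv 388.6 191.1 pred [388.8 189.6]
scene -130 54 [621.5  85.1 198.9] [16. 15. 28.] uv 389.4 181.3 pred [389.7 180.1]
scene -100 73 [621.7  85.  233.8] [15. 15. 38.] uv 390.3 170.9 pred [390.6 169.6]
t 4.8 grasp [617.3  89.5 313.6] a -4.1 F [ 0.6  0.4 -2.6] w 14.2 gf 79.7 q6 1.6
   (617, 91, 265, -4) offset cm [-0.04 -0.14  4.86] rot [ 0.   0.  -0.1]
   (617, 91, 230, -4) offset cm [-0.04 -0.14  8.36] rot [ 0.   0.  -0.1]
```

View pics/hov.png

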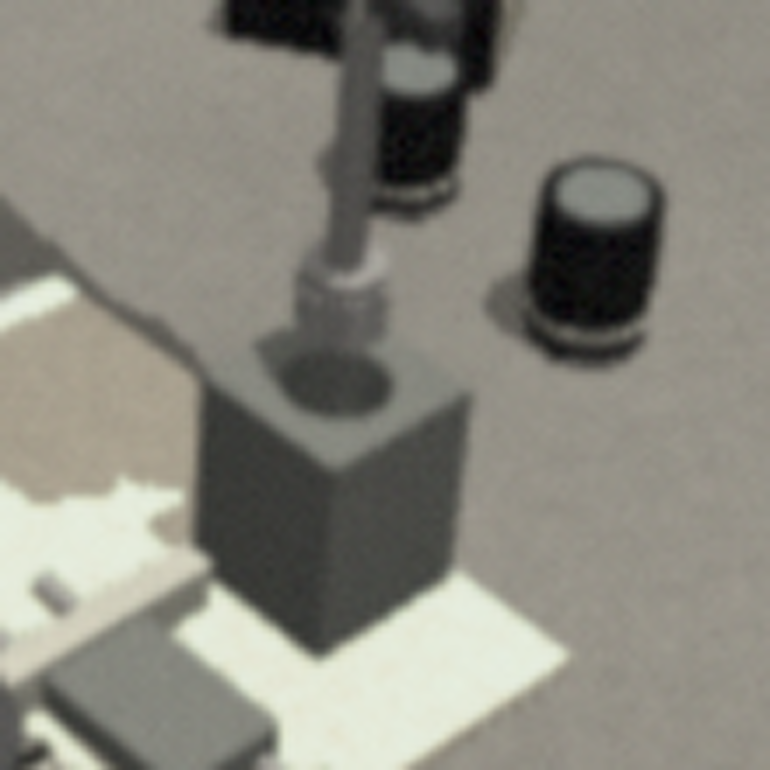

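Emit:
step_arm(plan=[{"offset": [-0.02, -0.14, 2.5], "rot": [0, 0, 0], "gripper": 1}, {"offset": [-0.02, -0.14, 4], "rot": [0, 0, 0], "gripper": 1}, {"offset": [-0.02, -0.14, 5], "rot": [0, 0, 0], "gripper": 1}, {"offset": [-0.02, -0.14, 6], "rot": [0, 0, 0], "gripper": 1}, {"offset": [-0.02, -0.14, 7], "rot": [0, 0, 0], "gripper": 1}, {"offset": [-0.02, -0.14, 8], "rot": [0, 0, 0], "gripper": 1}, {"offset": [-0.02, -0.14, 8.5], "rot": [0, 0, 0], "gripper": 1}, {"offset": [-0.02, -0.14, 8.5], "rot": [0, 0, 0], "gripper": 1}])

```text
time_s: 5.65
eef_pos: [617.0, 92.4, 282.2]
ee_rot: [0.0, 0.999, -0.035, -0.001]
force: [0.3, -0.2, -3.0]
grip_width: 0.169
grip_force: 79.6
```

```bash
python3 -c "
from h import *
to((617,91,215,-4),(617,91,208,-4))"
```

```text
t 5.7 grasp [616.9  92.4 228.2] a -4.0 F [ 0.3 -0.2 -3. ] w 14.4 gf 79.6 q6 1.6
   (617, 91, 215, -4) offset cm [0.02 0.14 1.32] rot [ 0.   0.1 -0. ]
   (617, 91, 208, -4) offset cm [0.02 0.14 2.02] rot [ 0.   0.1 -0. ]
```

```bash
python3 -c "
from h import *
for i in range(6):
    capture('top'); s=sense(); print(s['time_s'],s['eef_pos'].round(2),s['force'].round(1))"
```

```text
5.7 [617.12  92.45 282.9 ] [-0.1  0.6 -2.8]
5.75 [617.19  92.49 283.29] [-0.   0.2 -2.3]
5.8 [617.23  92.49 283.46] [ 0.3  0.1 -3.1]
5.85 [617.22  92.49 283.49] [-0.1 -0.1 -2.9]
5.9 [617.2   92.5  283.43] [-0.4 -0.  -2.7]
5.95 [617.16  92.48 283.35] [-0.6 -0.6 -2.5]
```

Emit:
step_arm(plan=[{"offset": [0, 0.15, 0.3], "rot": [0, 0, 0], "gripper": 1}, {"offset": [0, 0.15, 0.6], "rot": [0, 0, 0], "gripper": 1}, {"offset": [0, 0.15, 0.9], "rot": [0, 0, 0], "gripper": 1}, {"offset": [0, 0.15, 1.2], "rot": [0, 0, 0], "gripper": 1}, {"offset": [0, 0.15, 1.5], "rot": [0, 0, 0], "gripper": 1}, {"offset": [0, 0.15, 1.8], "rot": [0, 0, 0], "gripper": 1}, {"offset": [0, 0.15, 1.8], "rot": [0, 0, 0], "gripper": 1}, {"offset": [0, 0.15, 1.8], "rot": [0, 0, 0], "gripper": 1}])

```text
time_s: 6.75
eef_pos: [617.1, 90.8, 264.9]
ee_rot: [0.0, 0.999, -0.035, 0.0]
force: [1.3, -1.5, -3.0]
grip_width: 0.167
grip_force: 79.6
```

```bash
python3 -c "
from h import *
for i in range(2): capture('top')
to((617,91,210,-4))"
```

```text
t 6.8 grasp [617.1  90.8 210.7] a -4.0 F [ 1.2 -0.8 -2.5] w 14.4 gf 79.6 q6 1.6
   (617, 91, 210, -4) offset cm [-0.01 -0.02  0.07] rot [ 0. -0. -0.]
```

Emit:
step_arm(plan=[{"offset": [0, 0, 0.3], "rot": [0, 0, 0], "gripper": 1}, {"offset": [0, 0, 0.6], "rot": [0, 0, 0], "gripper": 1}, {"offset": [0, 0, 0.9], "rot": [0, 0, 0], "gripper": 1}, {"offset": [0, 0, 0.9], "rot": [0, 0, 0], "gripper": 1}, {"offset": [0, 0, 0.9], "rot": [0, 0, 0], "gripper": 1}])

```text
time_s: 7.35
eef_pos: [617.0, 90.9, 255.6]
ee_rot: [0.0, 0.999, -0.035, -0.0]
force: [1.0, -2.1, -4.2]
grip_width: 0.171
grip_force: 79.4
```

```bash
python3 -c "
from h import *
to((617,91,200,-4)); print(sense()['wrist_torque'])"
```

```text
t 7.3 grasp [617.   90.8 201.6] a -4.0 F [ 1.  -2.1 -4.2] w 14.5 gf 79.4 q6 1.6
   (617, 91, 200, -4) offset cm [ 0.   -0.01  0.16] rot [ 0.  0. -0.]
[-0.63443939 -0.39497153 -0.01871393]
```

Emit:
step_arm(plan=[{"offset": [0, 0, 0.15], "rot": [0, 0, -6], "gripper": 1}, {"offset": [0, 0, 0.15], "rot": [0, 0, -14], "gripper": 1}, {"offset": [0, 0, 0.15], "rot": [0, 0, -22], "gripper": 1}, {"offset": [0, 0, 0.15], "rot": [0, 0, -30], "gripper": 1}, {"offset": [0, 0, 0.15], "rot": [0, 0, -38], "gripper": 1}, {"offset": [0, 0, 0.15], "rot": [0, 0, -46], "gripper": 1}, {"offset": [0, 0, 0.15], "rot": [0, 0, -54], "gripper": 1}, {"offset": [0, 0, 0.15], "rot": [0, 0, -62], "gripper": 1}, {"offset": [0, 0, 0.15], "rot": [0, 0, -70], "gripper": 1}, {"offset": [0, 0, 0.15], "rot": [0, 0, -78], "gripper": 1}, {"offset": [0, 0, 0.15], "rot": [0, 0, -78], "gripper": 1}])

```text
time_s: 8.45
eef_pos: [617.2, 90.8, 254.5]
ee_rot: [0.0, 0.798, 0.602, 0.0]
force: [3.0, -2.4, -4.2]
grip_width: 0.166
grip_force: 79.5
```

```bash
python3 -c "
from h import *
to((617,91,200,106)); print(sense()['wrist_torque'])"
```

```text
t 8.4 grasp [617.3  90.8 200.5] a 74.0 F [ 3.  -2.4 -4.2] w 14.1 gf 79.5 q6 0.24
   (617, 91, 200, 106) offset cm [ 0.01 -0.03  0.05] rot [  0.1   0.  -32. ]
[-6.46033535e-01 -9.04208676e-01  7.20126121e-05]
```

Emit:
step_arm(plan=[{"offset": [0, 0, 0], "rot": [0, 0, -8], "gripper": 1}, {"offset": [0, 0, 0], "rot": [0, 0, -16], "gripper": 1}, {"offset": [0, 0, 0], "rot": [0, 0, -24], "gripper": 1}])

```text
time_s: 8.75
eef_pos: [617.2, 90.9, 254.4]
ee_rot: [0.0, 0.656, 0.755, 0.0]
force: [3.8, -1.6, -4.6]
grip_width: 0.173
grip_force: 79.5
```

```bash
python3 -c "
from h import *
to(); print(sense()['wrist_torque'])"
```

```text
t 8.8 grasp [617.2  90.9 200.4] a 98.0 F [ 3.8 -1.6 -4.6] w 14.7 gf 79.5 q6 -0.18
[-0.56825272 -0.8684169  -0.11481435]
```

Emit:
step_arm(plan=[{"offset": [0, 0, 0], "rot": [0, 0, -8], "gripper": 1}, {"offset": [0, 0, 0], "rot": [0, 0, -8], "gripper": 1}, {"offset": [0, 0, 0], "rot": [0, 0, -8], "gripper": 1}, {"offset": [0, 0, 0], "rot": [0, 0, -8], "gripper": 1}])

```text
time_s: 9.15
eef_pos: [617.1, 91.0, 254.5]
ee_rot: [0.0, 0.604, 0.797, 0.0]
force: [3.0, -1.3, -4.5]
grip_width: 0.17
grip_force: 79.5
```

```bash
python3 bar.py; python3 -c "
from h import *
to((617.2,91,300,106)); print(sense()['wrist_torque'])"
```

```text
g [617.1  91.  200.5]
scene -130 37 [606.  101.2  92.2] [31. 30. 21.] uv 387.6 206.2 pred [387.2 211.5]
scene -100 273 [617.6  90.7 115.7] [67. 67. 38.] uv 387.9 203.6 pred [388.  202.1]
top -100 27 [610.4  76.7 115. ] [35. 65.  9.] uv 271.3 163.6 pred [265.9 161. ]
t 9.2 grasp [617.1  91.  200.5] a 105.8 F [ 3.  -1.2 -3.8] w 14.7 gf 79.5 q6 -0.32
   (617.2, 91, 300, 106) offset cm [-0.    0.02 -9.95] rot [ 0.   0.  -0.2]
[-0.45806765 -1.02770673  0.02485985]
```

Emit:
step_arm(plan=[{"offset": [0, 0, 0], "rot": [0, 0, 0], "gripper": 6}, {"offset": [0, 0, 0], "rot": [0, 0, 0], "gripper": 6}, {"offset": [0, 0, 0], "rot": [0, 0, 0], "gripper": 6}, {"offset": [0, 0, 0], "rot": [0, 0, 0], "gripper": 6}, {"offset": [0, 0, -4], "rot": [0, 0, 0], "gripper": 6}, {"offset": [0, 0, -9], "rot": [0, 0, 0], "gripper": 6}, {"offset": [0, 0, -9], "rot": [0, 0, 0], "gripper": 6}, {"offset": [0, 0, -9], "rot": [0, 0, 0], "gripper": 6}])

```text
time_s: 10.05
eef_pos: [617.0, 91.0, 345.3]
ee_rot: [0.001, 0.602, 0.798, 0.001]
force: [-0.5, -0.4, -0.0]
grip_width: 0.7
grip_force: 0.0
```

```bash
python3 -c "
from h import *
to((593.3,-139.6,290,0),(593.3,-139.6,180,0),(593.3,-139.6,108,0))
c=cap('scene');P=pts(c)
m=(P[...,2]>80)&(P[...,2]<130)&(np.hypot(P[...,0]-593,P[...,1]+140)<25); print(m.sum(),P[m].mean(0))
m=(P[...,2]>160)&(P[...,2]<200)&(np.hypot(P[...,0]-617,P[...,1]-91)<60); print(P[m].mean(0),P[m][:,2].max(),cv2.minAreaRect(P[m][:,:2].astype(np.float32)))"
```

```text
t 10.1 grasp [617.1  91.  291.3] a 106.0 F [-0.5 -0.4 -0. ] w 59.5 gf 0.0 q6 -0.32
   (593.3, -139.6, 290, 0) offset cm [-21.52  -8.62   0.13] rot [ 1.00e-01 -1.00e-01  1.06e+02]
   (593.3, -139.6, 180, 0) offset cm [-21.52  -8.64  11.13] rot [ 1.00e-01 -1.00e-01  1.06e+02]
   (593.3, -139.6, 108, 0) offset cm [-21.51  -8.65  18.33] rot [ 1.00e-01 -1.00e-01  1.06e+02]
120 [ 599.32384839 -145.4749452   106.01094724]
[625.02353145  83.14009486 186.36729163] 199.78367646770175 ((620.9620361328125, 87.83412170410156), (16.884239196777344, 87.87275695800781), 12.993910789489746)
```

Emit:
step_arm(plan=[{"offset": [-5, -2, 0.1], "rot": [0, 0, 8], "gripper": 5}, {"offset": [-10, -4, 0.1], "rot": [0, 0, 16], "gripper": 5}, {"offset": [-15, -6, 0.1], "rot": [0, 0, 24], "gripper": 5}, {"offset": [-19, -7.6, 0.1], "rot": [0, 0, 32], "gripper": 5}, {"offset": [-21.5, -8.65, 1], "rot": [0, 0, 40], "gripper": 5}, {"offset": [-21.5, -8.65, 5], "rot": [0, 0, 48], "gripper": 5}, {"offset": [-21.5, -8.65, 9], "rot": [0, 0, 56], "gripper": 5}, {"offset": [-21.5, -8.65, 11], "rot": [0, 0, 64], "gripper": 5}, {"offset": [-21.5, -8.65, 11], "rot": [0, 0, 66], "gripper": 5}, {"offset": [-21.5, -8.65, 11], "rot": [0, 0, 66], "gripper": 5}, {"offset": [-21.5, -8.65, 11], "rot": [0, 0, 66], "gripper": 5}])

```text
time_s: 11.2
eef_pos: [592.8, -139.5, 234.0]
ee_rot: [-0.0, 0.94, 0.342, -0.0]
force: [0.2, 0.3, -0.1]
grip_width: 0.588
grip_force: 0.0
```

```bash
python3 -c "
from h import *
capture('top')
to((593.3,-139.6,108,40))"
```

```text
t 11.2 grasp [ 592.9 -139.5  180.4] a 40.0 F [0.4 0.4 0.3] w 49.9 gf 0.0 q6 0.45
   (593.3, -139.6, 108, 40) offset cm [0.02 0.03 7.24] rot [-0.  0.  0.]
```

Emit:
step_arm(plan=[{"offset": [0, 0, 4], "rot": [0, 0, 0], "gripper": 5}, {"offset": [0, 0, 7.2], "rot": [0, 0, 0], "gripper": 5}, {"offset": [0, 0, 7.2], "rot": [0, 0, 0], "gripper": 5}, {"offset": [0, 0, 7.2], "rot": [0, 0, 0], "gripper": 5}, {"offset": [0, 0, 7.2], "rot": [0, 0, 0], "gripper": 1}, {"offset": [0, 0, 7.2], "rot": [0, 0, 0], "gripper": 1}, {"offset": [0, 0, 7.2], "rot": [0, 0, 0], "gripper": 1}, {"offset": [0, 0, 7.2], "rot": [0, 0, 0], "gripper": 1}, {"offset": [0, 0, 7.2], "rot": [0, 0, 0], "gripper": 1}, {"offset": [0, 0, 7.2], "rot": [0, 0, 0], "gripper": 1}], squeeze=40)

```text
time_s: 12.25
eef_pos: [593.8, -140.0, 164.6]
ee_rot: [0.002, 0.94, 0.342, 0.002]
force: [1.0, -1.1, 6.0]
grip_width: 0.221
grip_force: 38.8
```

```bash
cat > circ.py <<'E'
from h import *
import sys
# rows around the wheel, degrees clockwise cumulative; from the current commanded pose (assumed on circle at angle th)
s=sense(); q=s["ee_rot"]; R=Ro.from_quat([q[1],q[2],q[3],q[0]]); g=s["eef_pos"]+54*R.as_matrix()[:,2]
d=g[:2]-[633.8,-138.4]; th=np.degrees(np.arctan2(d[1],d[0])); print("g",g.round(1),"r",np.hypot(*d).round(1),"th",th.round(1),"F",s["force"].round(1))
st=float(sys.argv[1]); n=int(sys.argv[2])
th=float(sys.argv[3]) if len(sys.argv)>3 else th
for k in range(1,n+1):
    t=np.radians(th-st*k); p=np.array([633.8+40*np.cos(t),-138.4+40*np.sin(t),g[2]]); print(k,(R.inv().apply(p-g)/10).round(2).tolist())
E
python3 circ.py 20 18
```

```text
g [ 594.  -140.1  110.6] r 39.8 th -177.5 F [ 1.  -1.1  6. ]
1 [1.01, -0.95, -0.0]
2 [2.29, -1.48, -0.0]
3 [3.68, -1.54, 0.0]
4 [5.0, -1.13, 0.0]
5 [6.11, -0.28, 0.01]
6 [6.85, 0.89, 0.02]
7 [7.15, 2.25, 0.02]
8 [6.97, 3.63, 0.03]
9 [6.33, 4.86, 0.03]
10 [5.31, 5.8, 0.03]
11 [4.02, 6.33, 0.03]
12 [2.63, 6.39, 0.03]
13 [1.31, 5.97, 0.03]
14 [0.21, 5.12, 0.02]
15 [-0.54, 3.95, 0.02]
16 [-0.84, 2.6, 0.01]
17 [-0.66, 1.22, 0.0]
18 [-0.02, -0.01, -0.0]
```

Emit:
step_arm(plan=[{"offset": [0.5, -0.55, 0], "rot": [0, 0, 0], "gripper": 1}, {"offset": [1.0, -0.95, 0], "rot": [0, 0, 0], "gripper": 1}, {"offset": [2.3, -1.48, 0], "rot": [0, 0, 0], "gripper": 1}, {"offset": [3.68, -1.54, 0], "rot": [0, 0, 0], "gripper": 1}, {"offset": [5.0, -1.13, 0], "rot": [0, 0, 0], "gripper": 1}, {"offset": [6.1, -0.28, 0], "rot": [0, 0, 0], "gripper": 1}, {"offset": [6.85, 0.9, 0], "rot": [0, 0, 0], "gripper": 1}, {"offset": [7.15, 2.25, 0], "rot": [0, 0, 0], "gripper": 1}, {"offset": [6.97, 3.63, 0], "rot": [0, 0, 0], "gripper": 1}, {"offset": [6.33, 4.86, 0], "rot": [0, 0, 0], "gripper": 1}, {"offset": [6.33, 4.86, 0], "rot": [0, 0, 0], "gripper": 1}])

```text
time_s: 13.35
eef_pos: [673.7, -137.5, 164.6]
ee_rot: [0.001, 0.94, 0.341, 0.002]
force: [2.5, -2.7, 7.1]
grip_width: 0.223
grip_force: 40.2
```

```bash
python3 circ.py 20 12; python3 - <<'E'
from h import *
t=cap("top")["color"];s=cap("scene")["color"]
k=lambda im,x0,y0,x1,y1:cv2.resize(im[y0:y1,x0:x1,::-1],None,fx=7,fy=7,interpolation=cv2.INTER_CUBIC)
cv2.imwrite("pics/mk2.png",np.hstack([k(t,292,125,349,185),k(s,323,232,380,292)]))
E
```

```text
g [ 674.  -137.6  110.6] r 40.2 th 1.2 F [ 2.5 -2.7  7.1]
1 [-1.06, 0.9, 0.0]
2 [-2.35, 1.41, -0.0]
3 [-3.74, 1.44, -0.0]
4 [-5.06, 1.0, -0.01]
5 [-6.14, 0.13, -0.01]
6 [-6.86, -1.06, -0.02]
7 [-7.14, -2.42, -0.03]
8 [-6.92, -3.8, -0.03]
9 [-6.26, -5.01, -0.03]
10 [-5.21, -5.93, -0.04]
11 [-3.92, -6.44, -0.03]
12 [-2.53, -6.47, -0.03]
```

View pics/mk2.png

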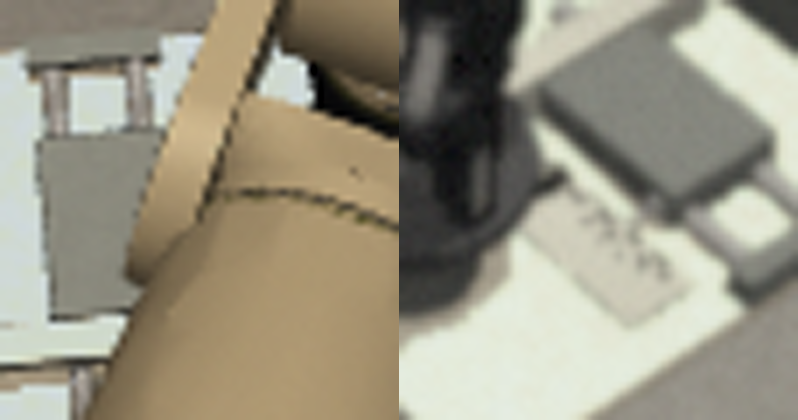

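Emit:
step_arm(plan=[{"offset": [-0.5, 0.5, 0], "rot": [0, 0, 0], "gripper": 1}, {"offset": [-1.06, 0.9, 0], "rot": [0, 0, 0], "gripper": 1}, {"offset": [-2.35, 1.41, 0], "rot": [0, 0, 0], "gripper": 1}, {"offset": [-3.74, 1.44, 0], "rot": [0, 0, 0], "gripper": 1}, {"offset": [-5.06, 1.0, 0], "rot": [0, 0, 0], "gripper": 1}, {"offset": [-6.14, 0.13, 0], "rot": [0, 0, 0], "gripper": 1}, {"offset": [-6.86, -1.06, 0], "rot": [0, 0, 0], "gripper": 1}, {"offset": [-7.14, -2.42, 0], "rot": [0, 0, 0], "gripper": 1}, {"offset": [-6.92, -3.8, 0], "rot": [0, 0, 0], "gripper": 1}, {"offset": [-6.26, -5.01, 0], "rot": [0, 0, 0], "gripper": 1}, {"offset": [-6.26, -5.01, 0], "rot": [0, 0, 0], "gripper": 1}])

```text
time_s: 14.55
eef_pos: [593.7, -136.8, 164.6]
ee_rot: [0.002, 0.94, 0.342, 0.002]
force: [4.6, 2.6, 5.7]
grip_width: 0.22
grip_force: 40.4
```

```bash
python3 circ.py 20 12
```

```text
g [ 594.  -136.9  110.6] r 39.8 th 177.8 F [4.6 2.6 5.7]
1 [1.08, -0.86, -0.0]
2 [2.41, -1.29, 0.0]
3 [3.79, -1.23, 0.01]
4 [5.08, -0.71, 0.01]
5 [6.11, 0.23, 0.02]
6 [6.76, 1.46, 0.03]
7 [6.94, 2.83, 0.04]
8 [6.65, 4.19, 0.04]
9 [5.91, 5.36, 0.05]
10 [4.81, 6.22, 0.05]
11 [3.49, 6.64, 0.04]
12 [2.1, 6.58, 0.04]
```

Emit:
step_arm(plan=[{"offset": [0.5, -0.5, 0], "rot": [0, 0, 0], "gripper": 1}, {"offset": [1.08, -0.86, 0], "rot": [0, 0, 0], "gripper": 1}, {"offset": [2.41, -1.29, 0], "rot": [0, 0, 0], "gripper": 1}, {"offset": [3.79, -1.23, 0], "rot": [0, 0, 0], "gripper": 1}, {"offset": [5.08, -0.71, 0], "rot": [0, 0, 0], "gripper": 1}, {"offset": [6.11, 0.23, 0], "rot": [0, 0, 0], "gripper": 1}, {"offset": [6.76, 1.46, 0], "rot": [0, 0, 0], "gripper": 1}, {"offset": [6.94, 2.83, 0], "rot": [0, 0, 0], "gripper": 1}, {"offset": [6.65, 4.19, 0], "rot": [0, 0, 0], "gripper": 1}, {"offset": [6.4, 4.7, 0], "rot": [0, 0, 0], "gripper": 1}, {"offset": [6.4, 4.7, 0], "rot": [0, 0, 0], "gripper": 1}])

```text
time_s: 15.65
eef_pos: [673.1, -133.3, 164.6]
ee_rot: [0.001, 0.94, 0.342, 0.002]
force: [4.7, -0.6, 7.0]
grip_width: 0.219
grip_force: 40.5
```

```bash
python3 circ.py 20 12; python3 - <<'E'
from h import *
c=cap("scene"); save(c,"mk3.png",(325,235,385,285),12)
E
```

```text
g [ 673.4 -133.3  110.6] r 39.9 th 7.3 F [ 4.7 -0.6  7. ]
1 [-0.93, 1.03, 0.0]
2 [-2.17, 1.66, -0.0]
3 [-3.55, 1.84, -0.0]
4 [-4.9, 1.54, -0.01]
5 [-6.07, 0.79, -0.02]
6 [-6.91, -0.32, -0.03]
7 [-7.33, -1.64, -0.03]
8 [-7.26, -3.03, -0.04]
9 [-6.73, -4.31, -0.04]
10 [-5.79, -5.33, -0.04]
11 [-4.55, -5.97, -0.04]
12 [-3.17, -6.15, -0.04]
```

View pics/mk3.png

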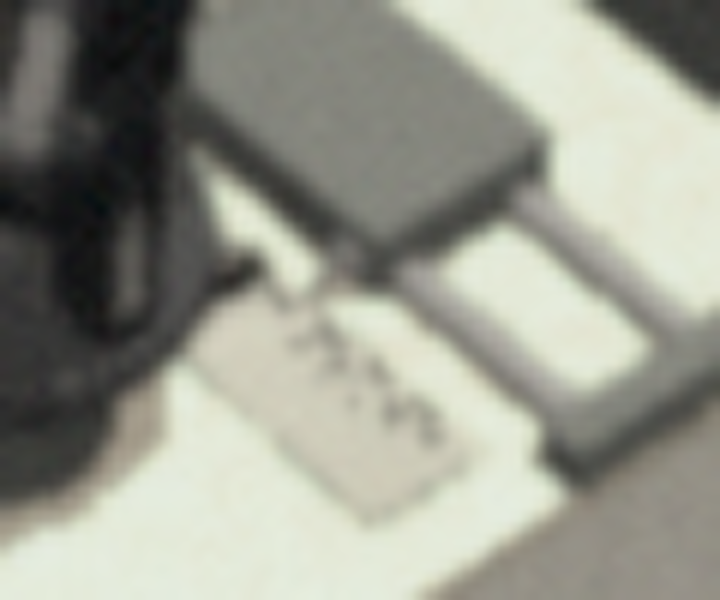

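```bash
python3 - <<'E'
from h import *
c=cap("scene")
for z in (12,14,18,22):
    print(z,"marker",bd(ray(c,346.5,257.1,z)).round(1),"ptr",bd(ray(c,351.8,258.6,z)).round(1))
for b in((66,-41),(80,-35),(80,-41),(66,-65)): print(b,pix(c,[*wd(b),14]))
E
```

```text
12 marker [ 67.7 -41.2] ptr [ 81.2 -33.7]
14 marker [ 69.1 -42.5] ptr [ 82.6 -34.9]
18 marker [ 71.9 -44.9] ptr [ 85.3 -37.4]
22 marker [ 74.7 -47.4] ptr [ 88.  -39.9]
(66, -41) [346.16557243 256.20759655]
(80, -35) [351.15930031 258.08184622]
(80, -41) [349.50181348 259.11527022]
(66, -65) [339.48059769 260.33367538]
```

Emit:
step_arm(plan=[{"offset": [-0.45, 0.6, 0], "rot": [0, 0, 0], "gripper": 1}, {"offset": [-0.93, 1.03, 0], "rot": [0, 0, 0], "gripper": 1}, {"offset": [-2.17, 1.66, 0], "rot": [0, 0, 0], "gripper": 1}, {"offset": [-3.55, 1.84, 0], "rot": [0, 0, 0], "gripper": 1}, {"offset": [-4.9, 1.54, 0], "rot": [0, 0, 0], "gripper": 1}, {"offset": [-6.07, 0.79, 0], "rot": [0, 0, 0], "gripper": 1}, {"offset": [-6.91, -0.32, 0], "rot": [0, 0, 0], "gripper": 1}, {"offset": [-7.33, -1.64, 0], "rot": [0, 0, 0], "gripper": 1}, {"offset": [-7.26, -3.03, 0], "rot": [0, 0, 0], "gripper": 1}, {"offset": [-6.73, -4.31, 0], "rot": [0, 0, 0], "gripper": 1}, {"offset": [-6.73, -4.31, 0], "rot": [0, 0, 0], "gripper": 1}, {"offset": [-6.73, -4.31, 0], "rot": [0, 0, 0], "gripper": 1}])

```text
time_s: 16.95
eef_pos: [593.7, -142.3, 164.5]
ee_rot: [0.001, 0.94, 0.342, 0.002]
force: [3.2, 2.3, 8.5]
grip_width: 0.219
grip_force: 40.6
```

```bash
python3 circ.py 20 3; python3 - <<'E'
from h import *
t=cap("top");c=cap("scene"); 
k=lambda im,x0,y0,x1,y1:cv2.resize(im["color"][y0:y1,x0:x1,::-1],None,fx=16,fy=16,interpolation=cv2.INTER_CUBIC)
cv2.imwrite("pics/mk4.png",np.hstack([k(t,308,148,332,172),k(c,338,245,362,269)]))
E
```

```text
g [ 594.  -142.3  110.5] r 40.0 th -174.4 F [3.2 2.3 8.5]
1 [0.97, -0.99, -0.0]
2 [2.22, -1.59, 0.0]
3 [3.61, -1.73, 0.01]
```

View pics/mk4.png

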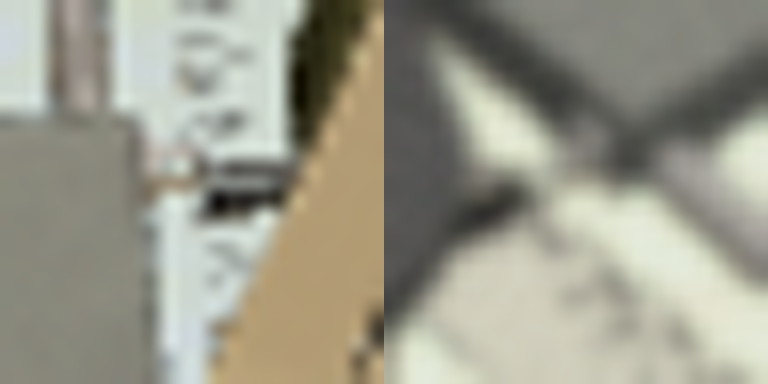

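```bash
python3 - <<'E'
from h import *
T=np.mean([capture("top")["color"].astype(float) for _ in range(5)],0)
np.set_printoptions(linewidth=200)
print("cols 314-327 gray rows 150-166"); 
for r in range(152,166): print(r,T[r,314:328].mean(-1).round(0).astype(int), (T[r,314:324,0]-T[r,314:324,2]).round(0).astype(int))
c=cap("top")
for b in((66,-41),(68,-41),(70,-41),(66,-36),(68,-36),(70,-36),(66,-31)): print(b,[pix(c,[*wd(b),z]).round(2) for z in (14,20)])
E
```

```text
cols 314-327 gray rows 150-166
152 [128 210 211 211 207 156 171 176 209 209 209 199  57  33] [ 13  -4  -9 -10  -7   9  -1  -1  -1   0]
153 [132 209 210 210 206 174 138 177 209 209 209 198  32  35] [14 -1 -4 -5 -2 15  1 -1 -2 -1]
154 [139 208 208 208 208 209 208 209 208 208 209 199  64  38] [11 -1 -1  1  2 -2 -1 -3 -3 -1]
155 [135 131 156 208 208 206 173 167 124 177 209 199  64  47] [13 12  1 -1  1 -4 -1 -1  0  1]
156 [133 136 123 194 206 178 205 173 177 209 208 199  62  59] [14 14 11  5 -4 -1 -2 -1  0 -1]
157 [133 130 113 173 184 173 159 209 208 208 207 200 109 102] [14 13 12 16 11 16  7 -4 -2  0]
158 [131 128 116 170 174 198 101 126  88  92  97  99  99 159] [14 13 11 14  1  5 12  1  4  6]
159 [131 129 115 120 142 137 127 127 127 127 123  88 117 152] [14 14 14 30 33 33 17  2  1  3]
160 [132 130 116 125 208 204 161  25  40  34  61  79 159 150] [14 14 15 21  1  3 -1  1  4  4]
161 [132 131 128 169 210 204 128  78 101 119 205 173 153 150] [12 13  9 -4 -5 -4  2  9 14  9]
162 [132 131 128 131 210 208 196 209 209 209 204 160 150 150] [14 12 11 -1 -4 -3  3 -4 -3 -2]
163 [132 133 133 143 210 211 207 172 176 206 178 154 150 150] [13 12 11 -2 -6 -6 -5 -2 -1 -1]
164 [133 134 135 147 210 211 210 206 172 170 157 150 150 150] [13 14 13  1 -5 -6 -4 -5 -3  3]
165 [133 133 132 125 208 209 206 177 207 173 154 150 150 150] [14 13 13  6  3  0 -4 -3 -4 11]
(66, -41) [array([320.8 , 159.34]), array([320.83, 159.05])]
(68, -41) [array([320.74, 158.69]), array([320.76, 158.4 ])]
(70, -41) [array([320.68, 158.05]), array([320.7 , 157.75])]
(66, -36) [array([319.18, 159.49]), array([319.19, 159.2 ])]
(68, -36) [array([319.12, 158.85]), array([319.13, 158.55])]
(70, -36) [array([319.05, 158.2 ]), array([319.07, 157.9 ])]
(66, -31) [array([317.55, 159.64]), array([317.56, 159.35])]
```

```bash
python3 circ.py 15 4
```

```text
g [ 594.  -142.6  110.5] r 40.0 th -174.0 F [4.7 2.6 7.9]
1 [0.69, -0.78, -0.0]
2 [1.56, -1.36, 0.0]
3 [2.55, -1.69, 0.0]
4 [3.6, -1.75, 0.01]
```

Emit:
step_arm(plan=[{"offset": [0.35, -0.4, 0], "rot": [0, 0, 0], "gripper": 1}, {"offset": [0.69, -0.78, 0], "rot": [0, 0, 0], "gripper": 1}, {"offset": [1.56, -1.36, 0], "rot": [0, 0, 0], "gripper": 1}, {"offset": [2.55, -1.69, 0], "rot": [0, 0, 0], "gripper": 1}, {"offset": [2.55, -1.69, 0], "rot": [0, 0, 0], "gripper": 1}, {"offset": [2.55, -1.69, 0], "rot": [0, 0, 0], "gripper": 1}])

```text
time_s: 17.95
eef_pos: [602.9, -113.9, 164.6]
ee_rot: [0.002, 0.94, 0.342, 0.003]
force: [6.3, -1.2, 5.3]
grip_width: 0.222
grip_force: 40.5
```

```bash
python3 circ.py 15 4; cat > prof.py <<'E'
from h import *
T=np.mean([capture("top")["color"].astype(float) for _ in range(4)],0)
S=np.mean([capture("scene")["color"].astype(float) for _ in range(4)],0)
np.set_printoptions(linewidth=200)
for r in range(153,166): print(r,T[r,314:326].mean(-1).round(0).astype(int), (T[r,314:324,0]-T[r,314:324,2]).round(0).astype(int))
k=lambda im,x0,y0,x1,y1:cv2.resize(im.astype(np.uint8)[y0:y1,x0:x1,::-1],None,fx=20,fy=20,interpolation=cv2.INTER_CUBIC)
import sys
cv2.imwrite("pics/"+sys.argv[1],np.hstack([k(T,308,148,328,168),k(S,338,245,358,265)]))
E
python3 prof.py mk5.png
```

```text
g [ 603.2 -114.1  110.6] r 39.1 th 141.5 F [ 6.3 -1.2  5.3]
1 [1.02, -0.16, 0.0]
2 [2.05, 0.04, 0.01]
3 [2.99, 0.49, 0.01]
4 [3.77, 1.18, 0.02]
153 [106 150 150 150 150 150 150 150 146  43  63 120] [47 62 62 62 62 62 62 62 59 17]
154 [158 150 150 150 151 150 150 146  98  48  71 120] [58 61 62 62 62 62 62 60 42 20]
155 [154 150 151 151 150 150 151 148  52  50  75 120] [62 61 61 61 61 61 61 60 21 20]
156 [151 150 151 151 150 151 151 148  48  56  83 115] [61 61 60 61 61 61 60 47 18 23]
157 [150 150 151 151 150 151 147  76  48  63  86 110] [61 62 61 61 61 62 60 32 20 27]
158 [151 151 150 151 150 151 145  42  49  69 101 103] [61 60 62 61 61 60 59 17 20 29]
159 [151 151 151 150 151 146  99  46  52  73  95  97] [61 61 61 61 60 60 42 19 21 31]
160 [151 150 151 151 151 148  53  48  60  70  87  90] [60 61 61 61 61 60 21 20 24 30]
161 [150 150 151 150 151 146  47  51  74  68  79  82] [61 62 61 61 60 50 19 19 24 28]
162 [151 151 150 151 147  77  51  77  56  63  70  73] [62 61 61 61 60 33 18 16 23 26]
163 [151 151 150 151 145  43  72 163  56  58  59  61] [61 61 61 61 59 17 12  2 21 23]
164 [151 150 150 146  99  53 111 205 147 125  58  59] [61 62 62 60 42 18  9 -5  0  5]
165 [151 151 151 148  53  72 172 178 210 210 206 162] [61 61 61 60 22 12  1 -4 -4 -3]
```

View pics/mk5.png

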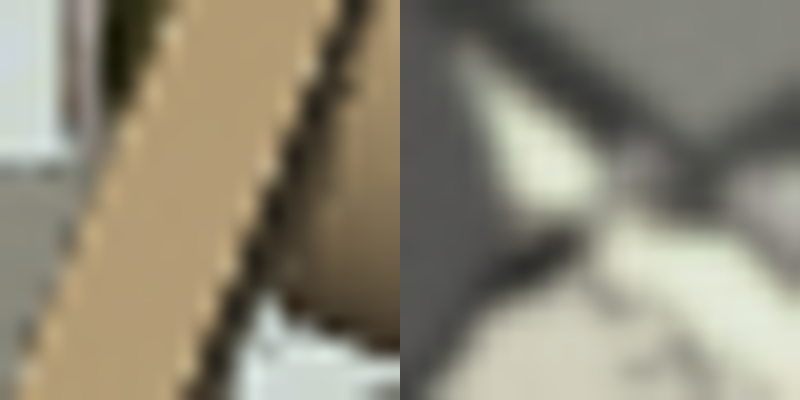

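Emit:
step_arm(plan=[{"offset": [2.55, -1.69, 0], "rot": [0, 0, 0], "gripper": 5}, {"offset": [0, 0, 0], "rot": [0, 0, 0], "gripper": 5}, {"offset": [0, 0, 0], "rot": [0, 0, 0], "gripper": 5}, {"offset": [0, 0, 0], "rot": [0, 0, 0], "gripper": 6}, {"offset": [0, 0, -5], "rot": [0, 0, 0], "gripper": 6}, {"offset": [0, 0, -10], "rot": [0, 0, 0], "gripper": 6}, {"offset": [0, 0, -15], "rot": [0, 0, 0], "gripper": 6}, {"offset": [0, 0, -18], "rot": [0, 0, 0], "gripper": 6}, {"offset": [0, 0, -18], "rot": [0, 0, 0], "gripper": 6}])

```text
time_s: 19.25
eef_pos: [601.8, -112.9, 347.6]
ee_rot: [0.003, 0.94, 0.342, 0.003]
force: [-0.2, -0.4, -1.2]
grip_width: 0.7
grip_force: 0.0
```

```bash
python3 -c "
from h import *
capture('top')
to((617.2,91,290,106))"
```

```text
t 19.3 grasp [ 601.6 -113.   290.4] a 40.0 F [-0.7  0.3 -1.5] w 59.6 gf 0.0 q6 0.5
   (617.2, 91, 290, 106) offset cm [ 14.32 -14.6    0.02] rot [  0.2  -0.  -66. ]
```

Emit:
step_arm(plan=[{"offset": [3.6, -3.6, 0], "rot": [0, 0, -8], "gripper": 6}, {"offset": [7.2, -7.3, 0], "rot": [0, 0, -16], "gripper": 6}, {"offset": [10.8, -10.9, 0], "rot": [0, 0, -24], "gripper": 6}, {"offset": [14.3, -14.6, 0], "rot": [0, 0, -32], "gripper": 6}, {"offset": [14.3, -14.6, 0], "rot": [0, 0, -40], "gripper": 6}, {"offset": [14.3, -14.6, 0], "rot": [0, 0, -48], "gripper": 6}, {"offset": [14.3, -14.6, 0], "rot": [0, 0, -56], "gripper": 6}, {"offset": [14.3, -14.6, 0], "rot": [0, 0, -64], "gripper": 6}, {"offset": [14.3, -14.6, 0], "rot": [0, 0, -66], "gripper": 6}, {"offset": [14.3, -14.6, 0], "rot": [0, 0, -66], "gripper": 6}, {"offset": [14.3, -14.6, 0], "rot": [0, 0, -66], "gripper": 6}])

```text
time_s: 20.4
eef_pos: [616.8, 90.4, 341.3]
ee_rot: [-0.001, 0.602, 0.798, -0.001]
force: [0.3, 0.1, -0.1]
grip_width: 0.703
grip_force: 0.0
```

```bash
python3 prof.py mk6.png; python3 - <<'E'
from h import *
to((617.2,91,200.5,106))
c=cap("top");P=pts(c)
m=(P[...,2]>95)&(P[...,2]<135)&(np.hypot(P[...,0]-633.8,P[...,1]+138.4)<58)
if m.sum(): v,u=np.nonzero(m); g=ray(c,u.mean(),v.mean(),124); print("grip",m.sum(),g, np.degrees(np.arctan2(g[1]+138.4,g[0]-633.8)))
m=(P[...,2]>165)&(P[...,2]<215)&(np.hypot(P[...,0]-617,P[...,1]-91)<60)
E
```

```text
153 [132 210 211 211 208 175 139 179 210 210 209 210] [14 -1 -4 -5 -2 14  1  0 -3 -1]
154 [140 210 210 210 209 210 210 210 209 209 210 210] [11 -1 -1  1  2 -2 -1 -2 -3 -1]
155 [139 209 211 210 209 207 174 168 125 178 210 210] [10 -3 -4  0  2 -4 -1 -2  0  0]
156 [125 128 162 212 208 179 206 174 178 210 210 210] [13 11  0 -6 -4 -2 -2 -2  0  0]
157 [133 130 118 194 211 204 165 210 209 208 208 209] [13 14 10  5 -3  0 -2 -5 -2 -1]
158 [133 131 117 174 185 184 172 127  89  93  98 101] [14 14 13 18 11 14 15  1  4  6]
159 [133 130 124 171 175 208 203 128 128 127 124  87] [12 14 12 14  1  4 -2  2  1  2]
160 [132 130 114  91 141 144 162  26  41  35  62  63] [15 14 12 22 34 28  0  2  5  4]
161 [133 132 122 127 211 205 129  78 102 120 210 211] [14 14 14 19 -4 -4  3 10 14 10]
162 [133 133 129 132 211 209 198 210 210 210 210 211] [12 13 12 -2 -4 -3  4 -4 -4 -2]
163 [133 133 133 144 211 212 208 173 178 210 209 211] [14 13 11 -2 -6 -6 -5 -2 -2 -2]
164 [133 133 136 148 212 212 211 207 173 169 145 210] [13 13 13  1 -6 -7 -4 -5 -2 -2]
165 [133 135 133 126 209 210 207 178 211 210 210 210] [14 14 14  6  3  0 -2 -3 -5 -3]
t 20.8 grasp [617.   90.  288.4] a 106.0 F [ 0.1 -0.9 -0.5] w 59.7 gf 0.0 q6 -0.32
   (617.2, 91, 200.5, 106) offset cm [0.09 0.05 8.79] rot [ 0.  0. -0.]
grip 46 [ 603.26237402 -109.63741187  124.        ] 136.71452701166194
```

View pics/mk6.png

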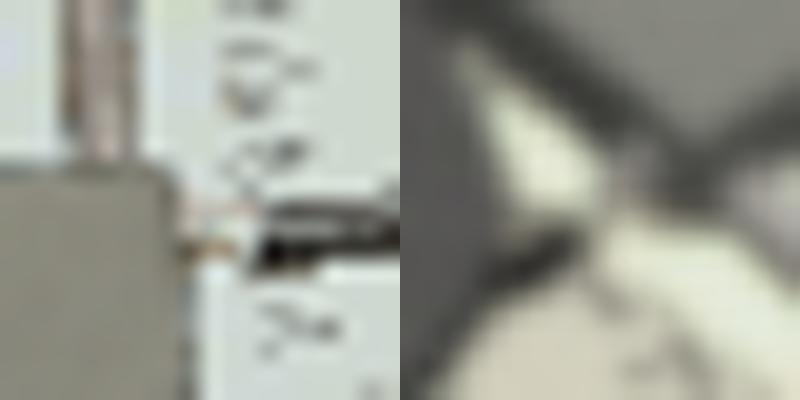

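```bash
python3 -c "
from h import *
to((603.4,-112.4,250,50),(603.4,-112.4,110,50),(612.8,-104.2,110,50))"
```

```text
t 20.9 grasp [617.   90.  288.4] a 106.0 F [-0.3  0.7  0.2] w 59.9 gf 0.0 q6 -0.32
   (603.4, -112.4, 250, 50) offset cm [-19.09  -6.87   3.84] rot [ 0. -0. 56.]
   (603.4, -112.4, 110, 50) offset cm [-19.09  -6.87  17.84] rot [ 0. -0. 56.]
   (612.8, -104.2, 110, 50) offset cm [-18.56  -5.74  17.84] rot [ 0. -0. 56.]
```

Emit:
step_arm(plan=[{"offset": [-4.8, -1.7, 0], "rot": [0, 0, 8], "gripper": 5}, {"offset": [-9.5, -3.4, 0], "rot": [0, 0, 16], "gripper": 5}, {"offset": [-14.2, -5.1, 0], "rot": [0, 0, 24], "gripper": 5}, {"offset": [-19.1, -6.87, 1], "rot": [0, 0, 32], "gripper": 5}, {"offset": [-19.1, -6.87, 4], "rot": [0, 0, 40], "gripper": 5}, {"offset": [-19.1, -6.87, 4], "rot": [0, 0, 48], "gripper": 5}, {"offset": [-19.1, -6.87, 4], "rot": [0, 0, 56], "gripper": 5}, {"offset": [-19.1, -6.87, 7], "rot": [0, 0, 56], "gripper": 5}, {"offset": [-19.1, -6.87, 11], "rot": [0, 0, 56], "gripper": 5}, {"offset": [-19.1, -6.87, 15], "rot": [0, 0, 56], "gripper": 5}, {"offset": [-19.1, -6.87, 17.8], "rot": [0, 0, 56], "gripper": 5}, {"offset": [-19.1, -6.87, 17.8], "rot": [0, 0, 56], "gripper": 5}])

```text
time_s: 22.05
eef_pos: [602.1, -112.0, 160.7]
ee_rot: [-0.003, 0.906, 0.422, -0.003]
force: [0.8, 0.0, -0.7]
grip_width: 0.592
grip_force: 0.0
```

Emit:
step_arm(plan=[{"offset": [0, 0, 0], "rot": [0, 0, 0], "gripper": 1}, {"offset": [0, 0, 0], "rot": [0, 0, 0], "gripper": 1}, {"offset": [0, 0, 0], "rot": [0, 0, 0], "gripper": 1}, {"offset": [0, 0, 0], "rot": [0, 0, 0], "gripper": 1}, {"offset": [0, 0, 0], "rot": [0, 0, 0], "gripper": 1}, {"offset": [0, 0, 0], "rot": [0, 0, 0], "gripper": 1}, {"offset": [0, 0, 0], "rot": [0, 0, 0], "gripper": 1}])

```text
time_s: 22.75
eef_pos: [604.5, -112.9, 166.7]
ee_rot: [0.002, 0.906, 0.422, 0.002]
force: [2.2, -1.1, 7.2]
grip_width: 0.22
grip_force: 39.3
```

```bash
python3 circ.py 6 3
```

```text
g [ 604.7 -113.   112.7] r 38.6 th 138.9 F [ 2.2 -1.1  7.2]
1 [0.42, -0.11, 0.0]
2 [0.83, -0.03, 0.0]
3 [1.23, 0.08, 0.0]
```

Emit:
step_arm(plan=[{"offset": [0.42, 0.03, 0], "rot": [0, 0, 0], "gripper": 1}, {"offset": [0.83, 0.1, 0], "rot": [0, 0, 0], "gripper": 1}, {"offset": [1.23, 0.22, 0], "rot": [0, 0, 0], "gripper": 1}, {"offset": [1.23, 0.22, 0], "rot": [0, 0, 0], "gripper": 1}, {"offset": [1.23, 0.22, 0], "rot": [0, 0, 0], "gripper": 1}])

```text
time_s: 23.25
eef_pos: [614.2, -105.4, 166.7]
ee_rot: [0.002, 0.906, 0.422, 0.002]
force: [2.9, -2.9, 5.7]
grip_width: 0.225
grip_force: 39.5
```

```bash
python3 circ.py 6 1; python3 -c "
from h import *
to((617.2,91,290,106))"
```

```text
g [ 614.5 -105.6  112.7] r 38.1 th 120.5 F [ 2.9 -2.9  5.7]
1 [0.45, -0.02, 0.0]
t 23.2 grasp [ 614.5 -105.6  112.7] a 50.0 F [ 2.9 -2.9  5.7] w 19.1 gf 39.5 q6 0.34
   (617.2, 91, 290, 106) offset cm [ 15.25 -12.31 -17.78] rot [  0.3   0.1 -56. ]
```

Release, lift, return over the wrench.

Emit:
step_arm(plan=[{"offset": [0, 0, 0], "rot": [0, 0, 0], "gripper": 5}, {"offset": [0, 0, 0], "rot": [0, 0, 0], "gripper": 5}, {"offset": [0, 0, 0], "rot": [0, 0, 0], "gripper": 5}, {"offset": [0, 0, -4], "rot": [0, 0, 0], "gripper": 6}, {"offset": [0, 0, -9], "rot": [0, 0, 0], "gripper": 6}, {"offset": [0, 0, -14], "rot": [0, 0, 0], "gripper": 6}, {"offset": [0, 0, -18.1], "rot": [0, 0, 0], "gripper": 6}, {"offset": [0, 0, -18.1], "rot": [0, 0, 0], "gripper": 6}])

```text
time_s: 24.05
eef_pos: [613.7, -104.5, 351.8]
ee_rot: [0.004, 0.906, 0.423, 0.004]
force: [-0.5, 0.2, -0.5]
grip_width: 0.698
grip_force: 0.0
```

Emit:
step_arm(plan=[{"offset": [3.8, -3.1, 0], "rot": [0, 0, -8], "gripper": 6}, {"offset": [7.6, -6.2, 0], "rot": [0, 0, -16], "gripper": 6}, {"offset": [11.4, -9.3, 0], "rot": [0, 0, -24], "gripper": 6}, {"offset": [15.25, -12.3, 0], "rot": [0, 0, -32], "gripper": 6}, {"offset": [15.25, -12.3, 0], "rot": [0, 0, -40], "gripper": 6}, {"offset": [15.25, -12.3, 0], "rot": [0, 0, -48], "gripper": 6}, {"offset": [15.25, -12.3, 0], "rot": [0, 0, -56], "gripper": 6}, {"offset": [15.25, -12.3, 0], "rot": [0, 0, -56], "gripper": 6}, {"offset": [15.25, -12.3, 0], "rot": [0, 0, -56], "gripper": 6}, {"offset": [15.25, -12.3, 0], "rot": [0, 0, -56], "gripper": 6}])

```text
time_s: 25.05
eef_pos: [617.0, 91.3, 345.1]
ee_rot: [-0.0, 0.603, 0.798, -0.0]
force: [0.4, -0.1, 0.5]
grip_width: 0.702
grip_force: 0.0
```

```bash
python3 prof.py mk7.png; python3 - <<'E'
from h import *
to((617.1,91,200.5,106))
c=cap("scene");P=pts(c)
m=(P[...,2]>160)&(P[...,2]<200)&(np.hypot(P[...,0]-617,P[...,1]-91)<60); print(m.sum(),P[m].mean(0),cv2.minAreaRect(P[m][:,:2].astype(np.float32)))
c=cap("top");P=pts(c)
for col in (280,300,325):
    for r in range(172,190):
        if abs(P[r,col,2]-39)<9 and P[r+1,col,2]<24: print("fence front",col,r,bd(ray(c,col,r+.5,39)).round(1))
E
```

```text
153 [132 210 211 211 208 174 138 178 210 210 210 210] [14 -1 -4 -4 -2 15  1 -1 -3 -1]
154 [140 210 210 209 209 210 209 210 209 209 210 210] [12 -1 -1  1  2 -2 -2 -3 -2 -1]
155 [138 210 211 210 209 207 174 168 125 178 210 210] [ 9 -3 -5 -1  1 -4 -1 -2  0  0]
156 [111 134 183 211 208 180 206 174 178 210 210 210] [10  4 -3 -6 -4 -2 -2 -2  0 -1]
157 [137 136 120 203 210 204 166 210 209 208 208 209] [14 13  9  1 -3  0 -2 -5 -1 -1]
158 [134 131 118 175 194 193 188 127  89  94  98 101] [14 14 12 16  8 10  5  1  4  5]
159 [133 130 125 174 194 189 158 128 128 127 124  87] [12 14 13 16  8 11  4  2  1  2]
160 [132 130 117 122 168 136  92  26  41  34  61  63] [14 14 14 19  4 32 14  1  5  4]
161 [132 131 121 127 211 204 129  78 101 119 210 211] [13 12 14 20 -4 -3  2 10 14 10]
162 [134 133 125 106 211 209 198 210 210 210 210 211] [12 12 14 11 -4 -3  3 -4 -4 -2]
163 [133 133 133 144 212 212 208 174 178 210 209 211] [13 13 12 -1 -6 -6 -5 -2 -2 -2]
164 [133 134 136 149 212 212 211 207 174 169 145 210] [12 13 14  1 -6 -6 -5 -6 -2 -1]
165 [134 134 133 126 209 210 207 179 211 211 211 211] [12 14 14  7  3  0 -3 -4 -4 -2]
t 25.4 grasp [617.   91.4 291.4] a 105.9 F [-0.1  0.1  0.4] w 60.0 gf 0.0 q6 -0.32
   (617.1, 91, 200.5, 106) offset cm [-0.04 -0.    9.09] rot [ 0.  -0.  -0.1]
107 [625.058697    82.5640191  186.19047829] ((622.9673461914062, 89.96647644042969), (19.064924240112305, 91.19245910644531), 10.2168607711792)
fence front 300 181 [ 1.7 27.8]
fence front 325 187 [-23.2 -44.9]
```

View pics/mk7.png

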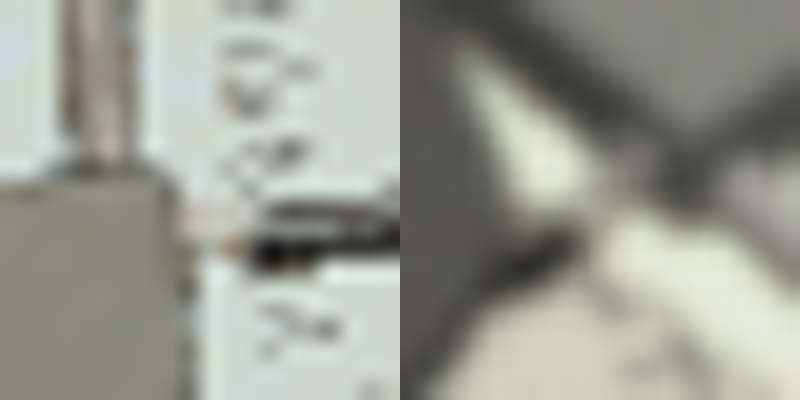

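```bash
python3 -c "
from h import *
to((614,-104.7,250,30),(614,-104.7,111,30))"
```

```text
t 25.6 grasp [617.   91.4 291.4] a 106.0 F [0.3 0.6 0.6] w 59.9 gf 0.0 q6 -0.32
   (614, -104.7, 250, 30) offset cm [-18.77  -5.68   4.14] rot [ 0. -0. 76.]
   (614, -104.7, 111, 30) offset cm [-18.77  -5.68  18.04] rot [ 0. -0. 76.]
```

Emit:
step_arm(plan=[{"offset": [-4.8, -1.4, 0], "rot": [0, 0, 8], "gripper": 5}, {"offset": [-9.5, -2.8, 0], "rot": [0, 0, 16], "gripper": 5}, {"offset": [-14.2, -4.2, 0], "rot": [0, 0, 24], "gripper": 5}, {"offset": [-18.8, -5.7, 1], "rot": [0, 0, 32], "gripper": 5}, {"offset": [-18.8, -5.7, 4], "rot": [0, 0, 40], "gripper": 5}, {"offset": [-18.8, -5.7, 4], "rot": [0, 0, 48], "gripper": 5}, {"offset": [-18.8, -5.7, 4], "rot": [0, 0, 56], "gripper": 5}, {"offset": [-18.8, -5.7, 4], "rot": [0, 0, 64], "gripper": 5}, {"offset": [-18.8, -5.7, 7], "rot": [0, 0, 72], "gripper": 5}, {"offset": [-18.8, -5.7, 10], "rot": [0, 0, 76], "gripper": 5}, {"offset": [-18.8, -5.7, 14], "rot": [0, 0, 76], "gripper": 5}, {"offset": [-18.8, -5.7, 18], "rot": [0, 0, 76], "gripper": 5}])

```text
time_s: 26.75
eef_pos: [613.9, -105.0, 164.3]
ee_rot: [0.0, 0.966, 0.258, 0.0]
force: [0.4, -0.5, -0.1]
grip_width: 0.586
grip_force: 0.0
```

Emit:
step_arm(plan=[{"offset": [0, 0, 0], "rot": [0, 0, 0], "gripper": 5}, {"offset": [0, 0, 0], "rot": [0, 0, 0], "gripper": 1}, {"offset": [0, 0, 0], "rot": [0, 0, 0], "gripper": 1}, {"offset": [0, 0, 0], "rot": [0, 0, 0], "gripper": 1}, {"offset": [0, 0, 0], "rot": [0, 0, 0], "gripper": 1}, {"offset": [0, 0, 0], "rot": [0, 0, 0], "gripper": 1}, {"offset": [0, 0, 0], "rot": [0, 0, 0], "gripper": 1}, {"offset": [0, 0, 0], "rot": [0, 0, 0], "gripper": 1}])

```text
time_s: 27.55
eef_pos: [614.6, -104.8, 168.3]
ee_rot: [0.001, 0.966, 0.259, 0.002]
force: [-2.2, 3.2, 6.8]
grip_width: 0.219
grip_force: 39.0
```

```bash
python3 circ.py 11.25 2; python3 -c "
from h import *
to((617.2,91,290,106))"
```

```text
g [ 614.8 -104.8  114.3] r 38.6 th 119.6 F [-2.2  3.2  6.8]
1 [0.78, -0.06, 0.0]
2 [1.53, 0.18, 0.0]
t 27.6 grasp [ 614.8 -104.8  114.3] a 30.0 F [-2.2  3.2  6.8] w 18.6 gf 39.0 q6 0.69
   (617.2, 91, 290, 106) offset cm [ 10.06 -16.79 -17.58] rot [  0.2  -0.  -76. ]
```

Emit:
step_arm(plan=[{"offset": [0.38, 0.02, 0], "rot": [0, 0, 0], "gripper": 1}, {"offset": [0.76, 0.07, 0], "rot": [0, 0, 0], "gripper": 1}, {"offset": [1.12, 0.17, 0], "rot": [0, 0, 0], "gripper": 1}, {"offset": [1.48, 0.28, 0], "rot": [0, 0, 0], "gripper": 1}, {"offset": [1.48, 0.28, 0], "rot": [0, 0, 0], "gripper": 1}, {"offset": [1.48, 0.28, 0], "rot": [0, 0, 0], "gripper": 1}, {"offset": [1.48, 0.28, 0], "rot": [0, 0, 0], "gripper": 5}, {"offset": [1.48, 0.28, 0], "rot": [0, 0, 0], "gripper": 5}, {"offset": [1.48, 0.28, 0], "rot": [0, 0, 0], "gripper": 5}, {"offset": [1.48, 0.28, -5], "rot": [0, 0, 0], "gripper": 6}, {"offset": [1.48, 0.28, -10], "rot": [0, 0, 0], "gripper": 6}, {"offset": [1.48, 0.28, -15], "rot": [0, 0, 0], "gripper": 6}])

```text
time_s: 28.75
eef_pos: [627.8, -100.0, 317.4]
ee_rot: [-0.0, 0.966, 0.259, -0.0]
force: [-0.2, -0.2, -0.1]
grip_width: 0.702
grip_force: 0.0
```

Emit:
step_arm(plan=[{"offset": [0, 0, -2.8], "rot": [0, 0, -8], "gripper": 6}, {"offset": [2.15, -4.2, -2.8], "rot": [0, 0, -16], "gripper": 6}, {"offset": [4.3, -8.5, -2.8], "rot": [0, 0, -24], "gripper": 6}, {"offset": [6.5, -12.7, -2.8], "rot": [0, 0, -32], "gripper": 6}, {"offset": [8.6, -17.1, -2.8], "rot": [0, 0, -40], "gripper": 6}, {"offset": [8.6, -17.1, -2.8], "rot": [0, 0, -48], "gripper": 6}, {"offset": [8.6, -17.1, -2.8], "rot": [0, 0, -56], "gripper": 6}, {"offset": [8.6, -17.1, -2.8], "rot": [0, 0, -64], "gripper": 6}, {"offset": [8.6, -17.1, -2.8], "rot": [0, 0, -72], "gripper": 6}, {"offset": [8.6, -17.1, -2.8], "rot": [0, 0, -76], "gripper": 6}, {"offset": [8.6, -17.1, -2.8], "rot": [0, 0, -76], "gripper": 6}, {"offset": [8.6, -17.1, -2.8], "rot": [0, 0, -76], "gripper": 6}])

```text
time_s: 29.95
eef_pos: [617.2, 91.0, 343.4]
ee_rot: [0.0, 0.603, 0.798, -0.0]
force: [-0.2, 0.4, 0.3]
grip_width: 0.705
grip_force: 0.0
```

```bash
python3 prof.py mk8.png; python3 - <<'E'
from h import *
to((617.1,91,200.5,106))
c=cap("scene");P=pts(c)
m=(P[...,2]>175)&(P[...,2]<200)&(np.hypot(P[...,0]-617,P[...,1]-91)<60); print(m.sum(),P[m].mean(0),cv2.minAreaRect(P[m][:,:2].astype(np.float32)))
c=cap("top");P=pts(c)
for col in (285,290,300,305,310,315): 
    print(col,[(r,round(float(P[r,col,2])),round(float(bd(P[r,col])[0]))) for r in range(172,190)])
E
```

```text
153 [132 210 211 211 208 175 139 179 211 210 210 210] [15 -1 -4 -4 -2 15  1 -1 -2 -1]
154 [140 210 210 209 209 210 210 210 209 209 210 210] [12 -1 -1  1  2 -2 -1 -3 -3  0]
155 [138 210 212 210 209 207 174 168 125 178 210 210] [10 -4 -6  0  2 -4  0 -2  0  0]
156 [136 165 211 211 208 180 206 174 178 210 210 210] [11 -8 -6 -6 -4 -1 -2 -1  0 -1]
157 [123 128 128 211 211 205 165 210 209 208 208 209] [12 12  8 -4 -4  0 -2 -4 -1 -1]
158 [134 131 120 186 210 204 168 127  89  94  98 101] [14 14 12 11 -1  4 -1  1  3  6]
159 [134 132 125 172 174 145 141 128 128 127 123  87] [14 14 14 18 16 16 13  2  1  2]
160 [132 130 115 114 201 200  91  26  41  34  61  64] [14 14 13 10  5  5 14  2  4  4]
161 [132 131 121 114 145 138  82  78 101 119 210 211] [14 13 14 28 34 32 12 10 14 10]
162 [133 134 125 107 211 210 198 210 211 210 210 211] [14 12 14 11 -4 -3  3 -4 -4 -2]
163 [134 133 133 144 211 212 208 173 177 210 209 210] [11 14 11 -2 -6 -6 -4 -1 -2 -2]
164 [133 134 137 148 212 212 211 207 173 169 145 210] [12 13 11  0 -6 -7 -5 -6 -2 -1]
165 [133 133 133 125 209 210 207 178 211 211 210 210] [13 14 14  5  
[... 1263 characters left out ...]
2, 6), (181, 32, 2), (182, 34, -1), (183, 37, -4), (184, 38, -7), (185, 35, -10), (186, 39, -13), (187, 34, -16), (188, 37, -19), (189, 39, -22)]
310 [(172, 34, 28), (173, 34, 25), (174, 35, 22), (175, 33, 19), (176, 40, 15), (177, 37, 13), (178, 33, 10), (179, 37, 7), (180, 36, 4), (181, 31, 1), (182, 39, -3), (183, 32, -5), (184, 39, -9), (185, 35, -11), (186, 40, -15), (187, 40, -18), (188, 41, -21), (189, 36, -23)]
315 [(172, 33, 27), (173, 32, 24), (174, 36, 20), (175, 34, 18), (176, 36, 14), (177, 34, 12), (178, 34, 8), (179, 33, 6), (180, 37, 2), (181, 36, -1), (182, 31, -3), (183, 37, -7), (184, 41, -10), (185, 40, -13), (186, 41, -16), (187, 36, -19), (188, 37, -22), (189, 24, -24)]
```

Emit:
step_arm(plan=[{"offset": [0, 0, 4], "rot": [0, 0, 0], "gripper": 6}, {"offset": [0, 0, 7], "rot": [0, 0, 0], "gripper": 6}, {"offset": [0, 0, 8.9], "rot": [0, 0, 0], "gripper": 6}, {"offset": [0, 0, 8.9], "rot": [0, 0, 0], "gripper": 6}, {"offset": [0, 0, 8.9], "rot": [0, 0, 0], "gripper": 1}, {"offset": [0, 0, 8.9], "rot": [0, 0, 0], "gripper": 1}, {"offset": [0, 0, 8.9], "rot": [0, 0, 0], "gripper": 1}, {"offset": [0, 0, 8.9], "rot": [0, 0, 0], "gripper": 1}, {"offset": [0, 0, 8.9], "rot": [0, 0, 0], "gripper": 1}, {"offset": [0, 0, 8.9], "rot": [0, 0, 0], "gripper": 1}, {"offset": [0, 0, 8.9], "rot": [0, 0, 0], "gripper": 1}], squeeze=80)

```text
time_s: 31.55
eef_pos: [617.6, 91.1, 255.9]
ee_rot: [0.001, 0.602, 0.798, 0.001]
force: [-0.6, 1.1, 5.1]
grip_width: 0.172
grip_force: 79.1
```

```bash
python3 -c "
from h import *
to((617.1,91,200.5,0)); print(sense()['wrist_torque'])"
```

```text
t 31.6 grasp [617.8  91.  201.9] a 106.0 F [-0.6  1.1  5.1] w 14.6 gf 79.1 q6 -0.32
   (617.1, 91, 200.5, 0) offset cm [ 0.01 -0.05  0.14] rot [ 2.00e-01 -1.00e-01  1.06e+02]
[ 0.05743354  0.05682747 -0.02274395]
```

Emit:
step_arm(plan=[{"offset": [0, 0, 0], "rot": [0, 0, 8], "gripper": 1}, {"offset": [0, 0, 0], "rot": [0, 0, 16], "gripper": 1}, {"offset": [0, 0, 0], "rot": [0, 0, 24], "gripper": 1}, {"offset": [0, 0, 0], "rot": [0, 0, 32], "gripper": 1}, {"offset": [0, 0, 0], "rot": [0, 0, 40], "gripper": 1}, {"offset": [0, 0, 0], "rot": [0, 0, 48], "gripper": 1}, {"offset": [0, 0, 0], "rot": [0, 0, 56], "gripper": 1}, {"offset": [0, 0, 0], "rot": [0, 0, 64], "gripper": 1}, {"offset": [0, 0, 0], "rot": [0, 0, 72], "gripper": 1}, {"offset": [0, 0, 0], "rot": [0, 0, 80], "gripper": 1}, {"offset": [0, 0, 0], "rot": [0, 0, 88], "gripper": 1}, {"offset": [0, 0, 0], "rot": [0, 0, 96], "gripper": 1}])

```text
time_s: 32.75
eef_pos: [617.9, 90.8, 256.0]
ee_rot: [0.001, 0.996, 0.084, 0.002]
force: [1.9, -1.0, 6.5]
grip_width: 0.171
grip_force: 79.1
```

Emit:
step_arm(plan=[{"offset": [0, 0, 0], "rot": [0, 0, 5], "gripper": 1}, {"offset": [0, 0, 0], "rot": [0, 0, 9], "gripper": 1}, {"offset": [0, 0, 0], "rot": [0, 0, 13], "gripper": 1}, {"offset": [0, 0, 0], "rot": [0, 0, 15], "gripper": 1}])

```text
time_s: 33.15
eef_pos: [617.9, 90.7, 256.0]
ee_rot: [0.0, 0.999, -0.045, 0.002]
force: [1.3, -0.5, 6.2]
grip_width: 0.165
grip_force: 79.1
```

```bash
python3 -c "
from h import *
to(); print(sense()['wrist_torque'])"
```

```text
t 33.1 grasp [618.1  90.7 202. ] a -5.2 F [ 1.3 -0.5  6.2] w 14.0 gf 79.1 q6 1.62
[-0.31315059 -0.34304021  0.20542432]
```

Emit:
step_arm(plan=[{"offset": [0, 0, 0], "rot": [0, 0, 2], "gripper": 1}, {"offset": [0, 0, 0], "rot": [0, 0, 4], "gripper": 1}])

```text
time_s: 33.35
eef_pos: [617.9, 90.8, 256.0]
ee_rot: [0.0, 0.997, -0.079, 0.002]
force: [1.8, -1.5, 6.8]
grip_width: 0.17
grip_force: 79.2
```

```bash
python3 -c "
from h import *
to(); print(sense()['wrist_torque'])"
```

```text
t 33.4 grasp [618.1  90.7 202. ] a -9.1 F [ 1.8 -1.5  6.8] w 14.4 gf 79.2 q6 1.69
[-0.31165616 -0.27837012  0.57409656]
```

Emit:
step_arm(plan=[{"offset": [0, 0, 0], "rot": [0, 0, 3], "gripper": 1}, {"offset": [0, 0, 0], "rot": [0, 0, 5], "gripper": 1}, {"offset": [0, 0, 0], "rot": [0, 0, 5], "gripper": 1}])

```text
time_s: 33.65
eef_pos: [617.9, 90.8, 256.0]
ee_rot: [0.0, 0.993, -0.122, 0.002]
force: [1.6, -1.2, 6.6]
grip_width: 0.169
grip_force: 79.3
```

```bash
python3 -c "
from h import *
to(); print(sense()['wrist_torque'])"
```

```text
t 33.6 grasp [618.1  90.8 202. ] a -14.0 F [ 1.6 -1.2  6.6] w 14.3 gf 79.3 q6 1.77
[-0.36725594 -0.32257468  0.74560015]
```

Emit:
step_arm(plan=[{"offset": [0, 0, 0], "rot": [0, 0, -5], "gripper": 1}, {"offset": [0, 0, -3], "rot": [0, 0, -5], "gripper": 1}, {"offset": [0, 0, -7], "rot": [0, 0, -5], "gripper": 1}, {"offset": [0, 0, -11.5], "rot": [0, 0, -5], "gripper": 1}, {"offset": [0, 0, -11.5], "rot": [0, 0, -5], "gripper": 1}, {"offset": [0, 0, -11.5], "rot": [0, 0, -5], "gripper": 1}, {"offset": [0, 0, -11.5], "rot": [0, 0, -5], "gripper": 1}, {"offset": [0, 0, -11.5], "rot": [0, 0, -5], "gripper": 1}])

```text
time_s: 34.45
eef_pos: [617.1, 91.0, 367.5]
ee_rot: [0.0, 0.997, -0.079, -0.002]
force: [0.0, 0.1, -2.3]
grip_width: 0.166
grip_force: 85.1
```

```bash
python3 bar.py; python3 -c "
from h import *
to((616,-314.2,314,-9),(616,-314.2,180,-9))"
```

```text
g [616.9  91.  313.5]
scene -160 133 [624.3  83.6 168.2] [34. 37. 25.] uv 388.8 191.1 pred [389.1 189.3]
scene -130 54 [621.2  85.8 199. ] [17. 12. 29.] uv 389.5 181.2 pred [389.9 179.8]
scene -100 76 [620.8  86.  234.1] [20. 18. 39.] uv 390.4 170.5 pred [390.8 169.3]
top -160 1 [613.6  72.2 160.8] [0. 0. 0.] uv 271.0 160.0 pred [263.8 158.7]
t 34.5 grasp [617.1  91.  314.2] a -9.0 F [ 0.1  0.4 -2.4] w 14.6 gf 85.1 q6 1.69
   (616, -314.2, 314, -9) offset cm [6.250e+00 4.004e+01 2.000e-02] rot [ 0.   0.1 -0. ]
   (616, -314.2, 180, -9) offset cm [ 6.28 40.03 13.42] rot [ 0.   0.1 -0. ]
```

Emit:
step_arm(plan=[{"offset": [3.1, 20, 0], "rot": [0, 0, 0], "gripper": 1}, {"offset": [3.1, 20, 0], "rot": [0, 0, 0], "gripper": 1}, {"offset": [3.1, 20, 0], "rot": [0, 0, 0], "gripper": 1}, {"offset": [3.1, 20, 0], "rot": [0, 0, 0], "gripper": 1}, {"offset": [6.2, 40, 0], "rot": [0, 0, 0], "gripper": 1}, {"offset": [6.2, 40, 0], "rot": [0, 0, 0], "gripper": 1}, {"offset": [6.2, 40, 0], "rot": [0, 0, 0], "gripper": 1}, {"offset": [6.2, 40, 0], "rot": [0, 0, 0], "gripper": 1}, {"offset": [6.2, 40, 0], "rot": [0, 0, 0], "gripper": 1}, {"offset": [6.2, 40, 0], "rot": [0, 0, 0], "gripper": 1}, {"offset": [6.2, 40, 0], "rot": [0, 0, 0], "gripper": 1}, {"offset": [6.2, 40, 0], "rot": [0, 0, 0], "gripper": 1}])

```text
time_s: 35.75
eef_pos: [616.0, -312.2, 369.8]
ee_rot: [-0.0, 0.997, -0.078, 0.0]
force: [-0.4, 0.9, -2.3]
grip_width: 0.163
grip_force: 85.0
```

```bash
python3 bar.py; python3 -c "
from h import *
for i in range(4): capture('top')
to((615.5,-314.2,240,-9),(615.5,-314.2,180,-9))"
```

```text
g [ 616.  -312.2  315.8]
scene -160 180 [ 625.3 -316.7  170.4] [34. 37. 24.] uv 257.6 254.1 pred [257.5 251.6]
scene -130 64 [ 622.5 -315.6  201.5] [14. 15. 29.] uv 256.0 243.8 pred [256.  241.8]
scene -100 91 [ 621.6 -315.3  235.5] [13. 16. 38.] uv 254.2 232.9 pred [254.3 230.9]
t 36.0 grasp [ 615.8 -313.3  315.6] a -9.0 F [-0.4  0.3 -3.4] w 14.1 gf 85.0 q6 1.09
   (615.5, -314.2, 240, -9) offset cm [-0.01  0.1   7.56] rot [ 0. -0.  0.]
   (615.5, -314.2, 180, -9) offset cm [-1.000e-02  1.000e-01  1.356e+01] rot [ 0. -0.  0.]
```

Emit:
step_arm(plan=[{"offset": [0, 0.1, 4], "rot": [0, 0, 0], "gripper": 1}, {"offset": [0, 0.1, 7], "rot": [0, 0, 0], "gripper": 1}, {"offset": [0, 0.1, 9], "rot": [0, 0, 0], "gripper": 1}, {"offset": [0, 0.1, 11], "rot": [0, 0, 0], "gripper": 1}, {"offset": [0, 0.1, 12.5], "rot": [0, 0, 0], "gripper": 1}, {"offset": [0, 0.1, 13.4], "rot": [0, 0, 0], "gripper": 1}, {"offset": [0, 0.1, 13.5], "rot": [0, 0, 0], "gripper": 1}, {"offset": [0, 0.1, 13.5], "rot": [0, 0, 0], "gripper": 1}, {"offset": [0, 0.1, 13.5], "rot": [0, 0, 0], "gripper": 1}])

```text
time_s: 36.95
eef_pos: [615.6, -314.8, 234.8]
ee_rot: [0.0, 0.997, -0.079, 0.0]
force: [0.3, 0.0, -3.4]
grip_width: 0.165
grip_force: 85.0
```

```bash
python3 -c "
from h import *
to((615.5,-314.2,300,-9))"
```

```text
t 37.0 grasp [ 615.6 -314.8  180.8] a -9.0 F [ 0.3  0.  -3.4] w 14.1 gf 85.0 q6 1.09
   (615.5, -314.2, 300, -9) offset cm [-1.000e-02 -5.000e-02 -1.192e+01] rot [ 0. -0. -0.]
```

Emit:
step_arm(plan=[{"offset": [0, 0, 0.25], "rot": [0, 0, 0], "gripper": 1}, {"offset": [0, 0, 0.25], "rot": [0, 0, 0], "gripper": 1}, {"offset": [0, 0, 0.25], "rot": [0, 0, 0], "gripper": 6}, {"offset": [0, 0, 0.25], "rot": [0, 0, 0], "gripper": 6}, {"offset": [0, 0, 0.25], "rot": [0, 0, 0], "gripper": 6}, {"offset": [0, 0, 0.25], "rot": [0, 0, 0], "gripper": 6}, {"offset": [0, 0, -4], "rot": [0, 0, 0], "gripper": 6}, {"offset": [0, 0, -8], "rot": [0, 0, 0], "gripper": 6}, {"offset": [0, 0, -12], "rot": [0, 0, 0], "gripper": 6}, {"offset": [0, 0, -12], "rot": [0, 0, 0], "gripper": 6}])

```text
time_s: 37.95
eef_pos: [615.9, -314.9, 361.0]
ee_rot: [0.003, 0.997, -0.079, 0.005]
force: [0.9, 0.1, -1.4]
grip_width: 0.7
grip_force: 0.0
```

```bash
cat > loc.py <<'E'
from h import *
def edge(c,box,z,thr,lo=0):
    pass
for n in ("top","scene"):
    c=cap(n);P=pts(c)
    def rect(name,cx,cy,r,lo,hi,zz):
        m=(P[...,2]>lo)&(P[...,2]<hi)&(np.hypot(P[...,0]-cx,P[...,1]-cy)<r)
        v,u=np.nonzero(m)
        if len(v)<10: return print(n,name,"none")
        q=np.array([ray(c,a,b,zz)[:2] for a,b in zip(u,v)],np.float32)
        R=cv2.minAreaRect(q); print(n,name,len(v),"c",np.round(R[0],1),"size",np.round(R[1],1),"ang",round(R[2],1),"mean",q.mean(0).round(1),"bd",bd(R[0]).round(1))
    rect("sgrip",400,-286,60,55,90,74); rect("wrench",615,-314,60,168,200,184)
    rect("lensA",555,297,60,45,100,76); rect("lensB",428,300,60,45,100,68)
E
python3 loc.py; python3 - <<'E'
from h import *
c=cap("top");hsv=cv2.cvtColor(c["color"],cv2.COLOR_RGB2HSV)
m=((hsv[...,1]<40)&(hsv[...,2]>185)).astype(np.uint8); n,l,s,ce=cv2.connectedComponentsWithStats(m)
for i in range(1,n):
    if 300<s[i,4]<1500 and ce[i][1]>200:
        cn=max(cv2.findContours((l==i).astype(np.uint8),0,1)[0],key=cv2.contourArea); q=np.array([ray(c,*p[0],12)[:2] for p in cn],np.float32); print(cv2.minAreaRect(q))
to((400.3,-286.5,200,8.9),(400.3,-286.5,58,8.9))
E
```

```text
top sgrip none
top wrench none
top lensA 344 c [556.6 293.1] size [61.3 55.3] ang 88.8 mean [555.3 293.4] bd [ 14.1 320.9]
top lensB 310 c [427.8 297.4] size [58.3 52. ] ang 88.8 mean [428.5 298.3] bd [-114.   334.5]
scene sgrip 72 c [ 413.9 -293.9] size [22.1 41.3] ang 64.2 mean [ 412.  -292.6] bd [-170.4 -254.3]
scene wrench 241 c [ 623.8 -319. ] size [ 17.6 100.5] ang 81.0 mean [ 625.5 -319.6] bd [  37.1 -294.5]
scene lensA 299 c [571.2 280.6] size [54.  95.4] ang 40.5 mean [571.2 280.7] bd [ 27.9 307.3]
scene lensB 218 c [439.7 287.7] size [51.2 84.2] ang 48.2 mean [440.4 288.3] bd [-102.8  323.9]
t 38.1 grasp [ 615.3 -314.7  299.2] a -9.0 F [-0.   0.1 -1. ] w 59.9 gf 0.0 q6 1.09
   (400.3, -286.5, 200, 8.9) offset cm [-21.67   0.6    9.95] rot [ -0.1   0.1 -17.9]
   (400.3, -286.5, 58, 8.9) offset cm [-21.65   0.61  24.15] rot [ -0.1   0.1 -17.9]
```

Emit:
step_arm(plan=[{"offset": [-5, 0.1, 0], "rot": [0, 0, 0], "gripper": 6}, {"offset": [-10, 0.3, 0], "rot": [0, 0, -8], "gripper": 6}, {"offset": [-15, 0.4, 0], "rot": [0, 0, -16], "gripper": 6}, {"offset": [-20, 0.5, 0], "rot": [0, 0, -17.9], "gripper": 6}, {"offset": [-21.7, 0.6, 5], "rot": [0, 0, -17.9], "gripper": 6}, {"offset": [-21.7, 0.6, 10], "rot": [0, 0, -17.9], "gripper": 6}, {"offset": [-21.7, 0.6, 14], "rot": [0, 0, -17.9], "gripper": 6}, {"offset": [-21.7, 0.6, 16], "rot": [0, 0, -17.9], "gripper": 6}, {"offset": [-21.7, 0.6, 16], "rot": [0, 0, -17.9], "gripper": 6}])

```text
time_s: 39.0
eef_pos: [399.0, -285.3, 190.9]
ee_rot: [-0.003, 0.997, 0.077, -0.002]
force: [-0.4, -0.5, 0.8]
grip_width: 0.705
grip_force: 0.0
```

```bash
python3 - <<'E'
from h import *
to((400.3,-286.5,58,8.9))
c=cap("scene");P=pts(c)
m=(P[...,2]>20)&(P[...,2]<82)&(np.hypot(P[...,0]-400,P[...,1]+286)<30); q=P[m]; print(m.sum(),q.mean(0).round(1),q.min(0).round(1),q.max(0).round(1))
v,u=np.nonzero(m); print("u",u.min(),u.mean(),u.max(),"pred axis",pix(c,(400.3,-286.5,50)))
E
```

```text
t 39.0 grasp [ 398.7 -284.9  136.9] a 8.9 F [-0.4 -0.5  0.8] w 59.9 gf 0.0 q6 0.56
   (400.3, -286.5, 58, 8.9) offset cm [0.15 0.2  7.88] rot [-0.4  0.2 -0. ]
149 [ 406.7 -290.5   52.3] [ 393.3 -300.6   20.1] [ 415.7 -277.8   76.5]
u 228 233.06711409395973 238 pred axis [233.46125146 231.30314396]
```

Emit:
step_arm(plan=[{"offset": [0.1, 0.12, 4], "rot": [0, 0, 0], "gripper": 6}, {"offset": [0.1, 0.12, 7], "rot": [0, 0, 0], "gripper": 6}, {"offset": [0.1, 0.12, 7.9], "rot": [0, 0, 0], "gripper": 6}, {"offset": [0.1, 0.12, 7.9], "rot": [0, 0, 0], "gripper": 6}, {"offset": [0.1, 0.12, 7.9], "rot": [0, 0, 0], "gripper": 1.4}, {"offset": [0.1, 0.12, 7.9], "rot": [0, 0, 0], "gripper": 1.4}, {"offset": [0.1, 0.12, 7.9], "rot": [0, 0, 0], "gripper": 1.4}, {"offset": [0.1, 0.12, 7.9], "rot": [0, 0, 0], "gripper": 1.4}, {"offset": [0.1, 0.12, 7.9], "rot": [0, 0, 0], "gripper": 1.4}, {"offset": [0.1, 0.12, 7.9], "rot": [0, 0, 0], "gripper": 1.4}], squeeze=60)

```text
time_s: 40.05
eef_pos: [401.9, -288.1, 116.8]
ee_rot: [0.001, 0.997, 0.077, 0.001]
force: [-0.4, 0.3, 7.0]
grip_width: 0.224
grip_force: 60.2
```

Emit:
step_arm(plan=[{"offset": [0, 0, -4], "rot": [0, 0, 0], "gripper": 1.4}, {"offset": [0, 0, -8], "rot": [0, 0, 0], "gripper": 1.4}, {"offset": [0, 0, -8], "rot": [0, 0, 0], "gripper": 1.4}, {"offset": [0, 0, -8], "rot": [0, 0, 0], "gripper": 1.4}, {"offset": [0, 0, -8], "rot": [0, 0, 0], "gripper": 1.4}])

```text
time_s: 40.55
eef_pos: [401.0, -287.1, 194.2]
ee_rot: [-0.001, 0.997, 0.077, -0.001]
force: [-0.5, 1.1, -3.5]
grip_width: 0.225
grip_force: 60.0
```

```bash
python3 - <<'E'
from h import *
p=wd((-60,0)); print(p); a=np.degrees(BY)
to((*p,140,a),(*p,90,a),(*p,72,a))
c=cap("scene");P=pts(c); g=sense()["eef_pos"]
m=(np.abs(P[...,2]-(g[2]-54-58+12))<14)&(np.hypot(P[...,0]-g[0],P[...,1]-g[1])<140); q=P[m]
print(m.sum(),cv2.minAreaRect(q[:,:2].astype(np.float32)),q[:,2].min(),np.median(q[:,2]))
# fence front from the top view
c=cap("top");P=pts(c); im=c["color"].astype(int).sum(-1)
for col in (285,295,305,315,325): print(col,[(r,round(float(P[r,col,2])),int(im[r,col]),round(float(bd(ray(c,col,r+.5,39))[0]),1)) for r in range(185,194)])
E
```

```text
[505.75580739 -32.3211816 ]
t 40.5 grasp [ 400.9 -287.   140.2] a 8.9 F [-0.5  1.1 -3.5] w 19.1 gf 60.0 q6 0.56
   (np.float64(505.75580738612086), np.float64(-32.32118159684693), 140, np.float64(4.13)) offset cm [ 14.28 -23.56   0.05] rot [-0.1  0.1  4.7]
   (np.float64(505.75580738612086), np.float64(-32.32118159684693), 90, np.float64(4.13)) offset cm [ 14.29 -23.55   5.05] rot [-0.1  0.1  4.7]
   (np.float64(505.75580738612086), np.float64(-32.32118159684693), 72, np.float64(4.13)) offset cm [ 14.29 -23.55   6.85] rot [-0.1  0.1  4.7]
1004 ((400.46539306640625, -287.69189453125), (47.10563278198242, 241.8228759765625), 9.099250793457031) 80.16823572864634 88.21548559051159
285 [(185, 11, 635, -6.0), (186, 7, 624, -9.0), (187, 13, 635, -12.0), (188, 9, 639, -15.0), (189, 14, 637, -18.0), (190, 15, 637, -21.0), (191, 9, 638, -23.9), (192, 12, 634, -26.9), (193, 10, 636, -29.9)]
295 [(185, 38, 614, -8.8), (186, 39, 625, -11.8), (187, 38, 624, -14.8), (188, 38, 625, -17.8), (189, 32, 619, -20.8), (190, 39, 603, -23.8), (191, 20, 311, -26.7), (192, 14, 436, -29.7), (193, 8, 435, -32.7)]
305 [(185, 36, 624, -11.6), (186, 39, 625, -14.6), (187, 42, 624, -17.6), (188, 36, 620, -20.6), (189, 40, 596, -23.6), (190, 23, 215, -26.6), (191, 11, 437, -29.5), (192, 10, 438, -32.5), (193, 7, 633, -35.5)]
315 [(185, 38, 626, -14.4), (186, 40, 627, -17.4), (187, 38, 624, -20.4), (188, 38, 609, -23.4), (189, 24, 211, -26.4), (190, 10, 436, -29.3), (191, 9, 427, -32.3), (192, 8, 463, -35.3), (193, 9, 628, -38.3)]
325 [(185, 36, 633, -17.2), (186, 41, 624, -20.2), (187, 37, 617, -23.2), (188, 24, 213, -26.2), (189, 10, 438, -29.2), (190, 10, 451, -32.1), (191, 11, 635, -35.1), (192, 6, 634, -38.1), (193, 9, 643, -41.1)]
```

Emit:
step_arm(plan=[{"offset": [4.8, -7.8, 0], "rot": [0, 0, 2], "gripper": 1.4}, {"offset": [4.8, -7.8, 0], "rot": [0, 0, 4.7], "gripper": 1.4}, {"offset": [9.5, -15.7, 0], "rot": [0, 0, 4.7], "gripper": 1.4}, {"offset": [9.5, -15.7, 0], "rot": [0, 0, 4.7], "gripper": 1.4}, {"offset": [14.3, -23.5, 0], "rot": [0, 0, 4.7], "gripper": 1.4}, {"offset": [14.3, -23.5, 0], "rot": [0, 0, 4.7], "gripper": 1.4}, {"offset": [14.3, -23.5, 0], "rot": [0, 0, 4.7], "gripper": 1.4}, {"offset": [14.3, -23.5, 2], "rot": [0, 0, 4.7], "gripper": 1.4}, {"offset": [14.3, -23.5, 4], "rot": [0, 0, 4.7], "gripper": 1.4}, {"offset": [14.3, -23.5, 5.5], "rot": [0, 0, 4.7], "gripper": 1.4}, {"offset": [14.3, -23.5, 5.5], "rot": [0, 0, 4.7], "gripper": 1.4}, {"offset": [14.3, -23.5, 5.5], "rot": [0, 0, 4.7], "gripper": 1.4}])

```text
time_s: 41.85
eef_pos: [506.4, -33.8, 140.3]
ee_rot: [-0.0, 0.999, 0.036, -0.0]
force: [0.4, -0.2, -2.4]
grip_width: 0.223
grip_force: 60.3
```

```bash
python3 - <<'E'
from h import *
a=np.degrees(BY)
for i in range(3): capture("scene")
p=wd((-50,0));p2=wd((-43,0)); to((*p,75,a),(*p2,75,a))
c=cap("scene");P=pts(c); g=sense()["eef_pos"]
m=(P[...,2]>18)&(P[...,2]<45)&(np.hypot(P[...,0]-g[0],P[...,1]-g[1])<140)&(P[...,0]<535)
q=P[m]; R=cv2.minAreaRect(q[:,:2].astype(np.float32)); print(m.sum(),R,bd(R[0]),np.median(q[:,2]))
E
```

```text
t 42.0 grasp [506.9 -33.6  87.1] a 4.2 F [ 0.9 -0.1 -3.1] w 19.3 gf 60.3 q6 1.2
   (np.float64(515.729839488434), np.float64(-31.600984664039103), 75, np.float64(4.13)) offset cm [ 0.9  -0.14  1.22] rot [ 0.  -0.1  0. ]
   (np.float64(522.7116619600533), np.float64(-31.09684681107363), 75, np.float64(4.13)) offset cm [ 1.6  -0.14  1.22] rot [ 0.  -0.1  0. ]
907 ((486.0813293457031, -37.0755615234375), (86.75719451904297, 243.30206298828125), 4.601701259613037) [-79.96579654  -3.32508393] 34.778980859647
```

Emit:
step_arm(plan=[{"offset": [0.5, -0.14, 0.5], "rot": [0, 0, 0], "gripper": 1.4}, {"offset": [0.9, -0.14, 0.9], "rot": [0, 0, 0], "gripper": 1.4}, {"offset": [0.9, -0.14, 1.1], "rot": [0, 0, 0], "gripper": 1.4}, {"offset": [1.1, -0.14, 1.1], "rot": [0, 0, 0], "gripper": 1.4}, {"offset": [1.3, -0.14, 1.1], "rot": [0, 0, 0], "gripper": 1.4}, {"offset": [1.45, -0.14, 1.1], "rot": [0, 0, 0], "gripper": 1.4}, {"offset": [1.5, -0.14, 1.1], "rot": [0, 0, 0], "gripper": 1.4}, {"offset": [1.5, -0.14, 1.1], "rot": [0, 0, 0], "gripper": 1.4}, {"offset": [1.5, -0.14, 1.1], "rot": [0, 0, 0], "gripper": 1.4}])

```text
time_s: 42.95
eef_pos: [521.3, -30.9, 129.4]
ee_rot: [-0.0, 0.999, 0.036, -0.0]
force: [-0.3, 0.1, -3.5]
grip_width: 0.22
grip_force: 60.5
```

```bash
python3 - <<'E'
from h import *
to(); s=sense(); print(bd(s["eef_pos"]),s["eef_pos"], s["wrist_torque"])
E
```

```text
t 43.0 grasp [521.3 -30.9  75.4] a 4.2 F [-0.3  0.1 -3.5] w 18.7 gf 60.5 q6 1.21
[-44.41072196   0.30226976] [521.28283397 -30.89696175 129.391666  ] [-0.00049408 -0.02182832  0.01572752]
```

Emit:
step_arm(plan=[{"offset": [0.1, 0, 0.05], "rot": [0, 0, 0], "gripper": 1.4}, {"offset": [0.2, 0, 0.1], "rot": [0, 0, 0], "gripper": 1.4}, {"offset": [0.25, 0, 0.15], "rot": [0, 0, 0], "gripper": 1.4}, {"offset": [0.25, 0, 0.15], "rot": [0, 0, 0], "gripper": 1.4}])

```text
time_s: 43.35
eef_pos: [523.1, -30.8, 128.9]
ee_rot: [0.0, 0.999, 0.037, -0.001]
force: [-10.6, -0.6, 14.3]
grip_width: 0.225
grip_force: 63.0
```

```bash
python3 - <<'E'
from h import *
to(); s=sense(); print(bd(s["eef_pos"]), s["wrist_torque"])
E
```

```text
t 43.4 grasp [523.  -30.8  74.9] a 4.2 F [-10.6  -0.6  14.3] w 19.1 gf 63.0 q6 1.22
[-42.56192292   0.31598178] [-0.17472037  1.96044144 -0.06298323]
```

Emit:
step_arm(plan=[{"offset": [-0.05, 0, -0.1], "rot": [0, 0, 0], "gripper": 1.4}, {"offset": [-0.05, 0, -0.1], "rot": [0, 0, 0], "gripper": 5}, {"offset": [-0.05, 0, -0.1], "rot": [0, 0, 0], "gripper": 5}, {"offset": [-0.05, 0, -0.1], "rot": [0, 0, 0], "gripper": 5}, {"offset": [-0.05, 0, -0.1], "rot": [0, 0, 0], "gripper": 5}, {"offset": [-0.05, 0, -4], "rot": [0, 0, 0], "gripper": 5}, {"offset": [-0.05, 0, -9], "rot": [0, 0, 0], "gripper": 8.5}, {"offset": [-0.05, 0, -14], "rot": [0, 0, 0], "gripper": 8.5}, {"offset": [-0.05, 0, -16], "rot": [0, 0, 0], "gripper": 8.5}, {"offset": [-0.05, 0, -16], "rot": [0, 0, 0], "gripper": 8.5}])

```text
time_s: 44.35
eef_pos: [524.1, -30.9, 291.0]
ee_rot: [0.001, 0.999, 0.036, 0.003]
force: [-0.3, -0.9, -0.1]
grip_width: 0.995
grip_force: 0.0
```

```bash
python3 - <<'E'
from h import *
c=cap("top");P=pts(c)
for nm,x,y in (("A",556,297),("B",428,301)):
    m=(P[...,2]>50)&(P[...,2]<95)&(np.hypot(P[...,0]-x,P[...,1]-y)<60)
    v,u=np.nonzero(m)
    if not len(v): print(nm,"none"); continue
    z=np.median(P[m][:,2]); t=m&(P[...,2]>z-8); v,u=np.nonzero(t); zt=np.median(P[t][:,2])
    q=np.array([ray(c,a,b,zt)[:2] for a,b in zip(u,v)]); 
    (cx,cy),rad=cv2.minEnclosingCircle(q.astype(np.float32)); print(nm,len(v),"ztop",zt,"mean",q.mean(0),"circ",cx,cy,rad,"area d",2*np.sqrt(len(v)/np.pi)/(c["f"]/(1227-zt)))
to((428.5,300.5,200,0),(428.5,300.5,40,0))
E
```

```text
A 294 ztop 76.71448434072835 mean [556.27264966 296.85947228] circ 556.0254516601562 296.5162658691406 28.357101440429688 area d 55.75682331781716
B 278 ztop 68.89135204827703 mean [428.27280039 300.2003723 ] circ 428.1015319824219 300.3243103027344 27.317184448242188 area d 54.58714851560126
t 44.4 grasp [523.6 -30.8 234.6] a 4.2 F [ 0.6  0.5 -1.1] w 84.6 gf 0.0 q6 1.22
   (428.5, 300.5, 200, 0) offset cm [ -7.07 -33.73   3.42] rot [ 0.  -0.1  4.2]
   (428.5, 300.5, 40, 0) offset cm [ -7.11 -33.74  19.42] rot [ 0.  -0.1  4.2]
```

Emit:
step_arm(plan=[{"offset": [-3.5, -16.9, 0], "rot": [0, 0, 7], "gripper": 8.5}, {"offset": [-3.5, -16.9, 0], "rot": [0, 0, 14], "gripper": 8.5}, {"offset": [-3.5, -16.9, 0], "rot": [0, 0, 14], "gripper": 8.5}, {"offset": [-7.1, -33.7, 0], "rot": [0, 0, 14], "gripper": 8.5}, {"offset": [-7.1, -33.7, 0], "rot": [0, 0, 14], "gripper": 8.5}, {"offset": [-7.1, -33.7, 3], "rot": [0, 0, 14], "gripper": 8.5}, {"offset": [-7.1, -33.7, 6], "rot": [0, 0, 14], "gripper": 8.5}, {"offset": [-7.1, -33.7, 8], "rot": [0, 0, 14], "gripper": 8.5}, {"offset": [-7.1, -33.7, 8], "rot": [0, 0, 14], "gripper": 8.5}, {"offset": [-7.1, -33.7, 8], "rot": [0, 0, 14], "gripper": 8.5}])

```text
time_s: 45.4
eef_pos: [428.1, 299.8, 207.5]
ee_rot: [0.001, 0.996, -0.086, -0.001]
force: [1.1, 0.1, 1.1]
grip_width: 0.996
grip_force: 0.0
```

```bash
cat > lens.py <<'E'
from h import *
import sys
x,y,d,z=map(float,sys.argv[1:5])   # expected centre, diameter, height
for i in range(2): capture("scene")
c=cap("scene");P=pts(c)
m=(P[...,2]>12)&(P[...,2]<z-8)&(np.hypot(P[...,0]-x,P[...,1]-y)<55)
q=P[m][:,:2]
if len(q)>20:
    A=np.c_[2*q,np.ones(len(q))]; s=np.linalg.lstsq(A,(q**2).sum(1),rcond=None)[0]
    cam=(-c["R"].T@c["t"])[:2]; e=cam-[x,y]; e/=np.hypot(*e); n=np.array([-e[1],e[0]])
    w=(q-[x,y])@n; print("n",len(q),"fit",s[:2].round(1),np.sqrt(s[2]+s[0]**2+s[1]**2).round(1),"across mid",((w.max()+w.min())/2).round(1),"near",((q-[x,y])@e).max().round(1))
to((x,y,42,float(sys.argv[5])))
E
python3 lens.py 428.3 300.3 54 70 -10
```

```text
n 195 fit [431.4 297.1] 24.0 across mid -0.2 near 34.3
t 45.5 grasp [429.  299.6 155.2] a -9.9 F [ 0.3 -0.9 -0.5] w 84.3 gf 0.0 q6 2.13
   (428.3, 300.3, 42, -10.0) offset cm [-0.1  -0.05 11.32] rot [-0.1 -0.1  0.1]
```

Emit:
step_arm(plan=[{"offset": [-0.1, -0.05, 4], "rot": [0, 0, 0], "gripper": 8.5}, {"offset": [-0.1, -0.05, 8], "rot": [0, 0, 0], "gripper": 8.5}, {"offset": [-0.1, -0.05, 10.5], "rot": [0, 0, 0], "gripper": 8.5}, {"offset": [-0.1, -0.05, 11.3], "rot": [0, 0, 0], "gripper": 8.5}, {"offset": [-0.1, -0.05, 11.3], "rot": [0, 0, 0], "gripper": 8.5}, {"offset": [-0.1, -0.05, 11.3], "rot": [0, 0, 0], "gripper": 4.8}, {"offset": [-0.1, -0.05, 11.3], "rot": [0, 0, 0], "gripper": 4.8}, {"offset": [-0.1, -0.05, 11.3], "rot": [0, 0, 0], "gripper": 4.8}, {"offset": [-0.1, -0.05, 11.3], "rot": [0, 0, 0], "gripper": 4.8}, {"offset": [-0.1, -0.05, 11.3], "rot": [0, 0, 0], "gripper": 4.8}, {"offset": [-0.1, -0.05, 11.3], "rot": [0, 0, 0], "gripper": 4.8}], squeeze=40)

```text
time_s: 46.65
eef_pos: [427.8, 301.1, 96.6]
ee_rot: [-0.001, 0.996, -0.086, 0.001]
force: [-0.5, -1.2, 7.9]
grip_width: 0.619
grip_force: 41.3
```

```bash
python3 - <<'E'
from h import *
p=wd((-98,-65)); print(p); to((*p,150,4.13),(*p,56,4.13))
E
```

```text
[472.53576546 -99.88913861]
t 46.6 grasp [428.  301.2  42.6] a -9.8 F [-0.5 -1.2  7.9] w 52.6 gf 41.3 q6 2.13
   (np.float64(472.5357654605815), np.float64(-99.88913860655244), 150, 4.13) offset cm [ 11.27  38.74 -10.77] rot [ -0.1  -0.2 -14. ]
   (np.float64(472.5357654605815), np.float64(-99.88913860655244), 56, 4.13) offset cm [11.25 38.75 -1.37] rot [ -0.1  -0.2 -14. ]
```

Emit:
step_arm(plan=[{"offset": [0, 0, -4], "rot": [0, 0, 0], "gripper": 4.8}, {"offset": [0, 0, -8], "rot": [0, 0, 0], "gripper": 4.8}, {"offset": [0, 0, -10.8], "rot": [0, 0, 0], "gripper": 4.8}, {"offset": [5.6, 19.4, -10.8], "rot": [0, 0, -7], "gripper": 4.8}, {"offset": [5.6, 19.4, -10.8], "rot": [0, 0, -7], "gripper": 4.8}, {"offset": [5.6, 19.4, -10.8], "rot": [0, 0, -14], "gripper": 4.8}, {"offset": [5.6, 19.4, -10.8], "rot": [0, 0, -14], "gripper": 4.8}, {"offset": [11.25, 38.75, -10.8], "rot": [0, 0, -14], "gripper": 4.8}, {"offset": [11.25, 38.75, -10.8], "rot": [0, 0, -14], "gripper": 4.8}, {"offset": [11.25, 38.75, -10.8], "rot": [0, 0, -14], "gripper": 4.8}, {"offset": [11.25, 38.75, -10.8], "rot": [0, 0, -14], "gripper": 4.8}, {"offset": [11.25, 38.75, -10.8], "rot": [0, 0, -14], "gripper": 4.8}])

```text
time_s: 47.85
eef_pos: [472.1, -104.8, 203.5]
ee_rot: [0.001, 0.999, 0.034, 0.001]
force: [-0.4, 0.7, -3.7]
grip_width: 0.622
grip_force: 44.6
```

```bash
python3 - <<'E'
from h import *
for i in range(5): c=cap("scene")
p=wd((-98,-65)); q=wd((-90,-65)); to((*p,70,4.13),(*p,55,4.13),(*q,55,4.13))
P=pts(c); m=(P[...,2]>19)&(P[...,2]<30)
b=np.array([bd(x) for x in P[m]]); z=P[m][:,2]
k=(b[:,0]>-110)&(b[:,0]<-5)&(abs(b[:,1])<150); 
for y0 in (-110,-80,80,110):
    s=k&(abs(b[:,1]-y0)<12); print(y0,s.sum(),np.percentile(b[s,0],[2,98]).round(1) if s.sum() else "")
E
```

```text
t 48.1 grasp [471.6 -98.9 149. ] a 4.2 F [-1.1  0.4 -2.8] w 52.7 gf 44.6 q6 1.05
   (np.float64(472.5357654605815), np.float64(-99.88913860655244), 70, 4.13) offset cm [0.08 0.11 7.9 ] rot [-0.   0.   0.1]
   (np.float64(472.5357654605815), np.float64(-99.88913860655244), 55, 4.13) offset cm [0.08 0.11 9.4 ] rot [-0.   0.   0.1]
   (np.float64(480.5149911424321), np.float64(-99.31298106030617), 55, 4.13) offset cm [0.88 0.11 9.4 ] rot [-0.   0.   0.1]
-110 82 [-61.9 -23.4]
-80 71 [-63.6 -29.7]
80 65 [-63.3 -22.4]
110 61 [-61.9 -22.5]
```

Emit:
step_arm(plan=[{"offset": [0.3, 0.1, 4], "rot": [0, 0, 0], "gripper": 4.8}, {"offset": [0.3, 0.1, 7], "rot": [0, 0, 0], "gripper": 4.8}, {"offset": [0.3, 0.1, 8.7], "rot": [0, 0, 0], "gripper": 4.8}, {"offset": [0.3, 0.1, 9.3], "rot": [0, 0, 0], "gripper": 4.8}, {"offset": [0.3, 0.1, 9.35], "rot": [0, 0, 0], "gripper": 4.8}, {"offset": [0.5, 0.1, 9.35], "rot": [0, 0, 0], "gripper": 4.8}, {"offset": [0.7, 0.1, 9.35], "rot": [0, 0, 0], "gripper": 4.8}, {"offset": [0.85, 0.1, 9.35], "rot": [0, 0, 0], "gripper": 4.8}, {"offset": [0.9, 0.1, 9.35], "rot": [0, 0, 0], "gripper": 4.8}, {"offset": [0.9, 0.1, 9.35], "rot": [0, 0, 0], "gripper": 4.8}])

```text
time_s: 49.1
eef_pos: [480.3, -100.5, 109.6]
ee_rot: [-0.0, 0.999, 0.037, -0.001]
force: [-6.8, -0.6, 1.1]
grip_width: 0.622
grip_force: 44.9
```

```bash
python3 - <<'E'
from h import *
to(); s=sense(); print(bd(s["eef_pos"]), s["wrist_torque"])
E
```

```text
t 49.1 grasp [ 480.2 -100.4   55.6] a 4.2 F [-6.8 -0.6  1.1] w 52.9 gf 44.9 q6 1.05
[-90.29398038 -66.12752506] [-0.16180292  1.0435131  -0.01615972]
```

Emit:
step_arm(plan=[{"offset": [-0.03, 0, 0.08], "rot": [0, 0, 0], "gripper": 4.8}, {"offset": [-0.03, 0, 0.08], "rot": [0, 0, 0], "gripper": 4.8}, {"offset": [-0.03, 0, 0.05], "rot": [0, 0, 0], "gripper": 7.5}, {"offset": [-0.03, 0, 0.05], "rot": [0, 0, 0], "gripper": 7.5}, {"offset": [-0.03, 0, 0.05], "rot": [0, 0, 0], "gripper": 7.5}, {"offset": [-0.03, 0, 0.05], "rot": [0, 0, 0], "gripper": 7.5}, {"offset": [-0.03, 0, -3], "rot": [0, 0, 0], "gripper": 7.5}, {"offset": [-0.03, 0, -7], "rot": [0, 0, 0], "gripper": 8.5}, {"offset": [-0.03, 0, -12], "rot": [0, 0, 0], "gripper": 8.5}, {"offset": [-0.03, 0, -15], "rot": [0, 0, 0], "gripper": 8.5}, {"offset": [-0.03, 0, -15], "rot": [0, 0, 0], "gripper": 8.5}])

```text
time_s: 50.2
eef_pos: [481.7, -101.0, 263.6]
ee_rot: [0.002, 0.999, 0.036, 0.004]
force: [-0.5, -0.3, -0.5]
grip_width: 1.0
grip_force: 0.0
```

```bash
python3 - <<'E'
from h import *
for i in range(2): capture("scene")
c=cap("top");P=pts(c)
m=(P[...,2]>66)&(P[...,2]<90)&(np.hypot(P[...,0]-556,P[...,1]-297)<70); v,u=np.nonzero(m)
q=np.array([ray(c,a,b,78)[:2] for a,b in zip(u,v)]); print(len(v),q.mean(0) if len(v) else "")
to((556.3,296.8,130,-10),(556.3,296.8,48,-10))
E
```

```text
300 [555.93274886 296.07898581]
t 50.4 grasp [ 480.2 -100.4  204.5] a 4.2 F [-0.1 -0.2 -0.5] w 84.5 gf 0.0 q6 1.05
   (556.3, 296.8, 130, -10) offset cm [ 10.48 -39.06   7.46] rot [-0.   0.1 14.2]
   (556.3, 296.8, 48, -10) offset cm [ 10.49 -39.05  15.66] rot [-0.   0.1 14.2]
```

Emit:
step_arm(plan=[{"offset": [5.2, -19.5, 0], "rot": [0, 0, 0], "gripper": 8.5}, {"offset": [5.2, -19.5, 0], "rot": [0, 0, 0], "gripper": 8.5}, {"offset": [5.2, -19.5, 0], "rot": [0, 0, 0], "gripper": 8.5}, {"offset": [5.2, -19.5, 0], "rot": [0, 0, 0], "gripper": 8.5}, {"offset": [10.5, -39, 0], "rot": [0, 0, 0], "gripper": 8.5}, {"offset": [10.5, -39, 0], "rot": [0, 0, 0], "gripper": 8.5}, {"offset": [10.5, -39, 0], "rot": [0, 0, 0], "gripper": 8.5}, {"offset": [10.5, -39, 0], "rot": [0, 0, 0], "gripper": 8.5}, {"offset": [10.5, -39, 2], "rot": [0, 0, 0], "gripper": 8.5}, {"offset": [10.5, -39, 4.5], "rot": [0, 0, 0], "gripper": 8.5}, {"offset": [10.5, -39, 4.5], "rot": [0, 0, 0], "gripper": 8.5}, {"offset": [10.5, -39, 4.5], "rot": [0, 0, 0], "gripper": 8.5}])

```text
time_s: 51.55
eef_pos: [556.9, 295.8, 213.8]
ee_rot: [0.0, 0.999, 0.036, -0.001]
force: [1.0, 0.2, 0.9]
grip_width: 0.995
grip_force: 0.0
```

```bash
python3 lens.py 556 296.5 56 78 4.13
```

```text
n 266 fit [559.6 293.8] 25.1 across mid 0.7 near 34.6
t 51.7 grasp [557.5 295.9 161.6] a 4.1 F [-0.2 -0.  -0.1] w 84.9 gf 0.0 q6 1.8
   (556.0, 296.5, 42, 4.13) offset cm [-0.15 -0.07 11.96] rot [-0.  -0.1  0. ]
```

Emit:
step_arm(plan=[{"offset": [-0.12, -0.05, 4], "rot": [0, 0, 0], "gripper": 8.5}, {"offset": [-0.12, -0.05, 8], "rot": [0, 0, 0], "gripper": 8.5}, {"offset": [-0.12, -0.05, 11], "rot": [0, 0, 0], "gripper": 8.5}, {"offset": [-0.12, -0.05, 11.7], "rot": [0, 0, 0], "gripper": 8.5}, {"offset": [-0.12, -0.05, 11.7], "rot": [0, 0, 0], "gripper": 8.5}, {"offset": [-0.12, -0.05, 11.7], "rot": [0, 0, 0], "gripper": 5}, {"offset": [-0.12, -0.05, 11.7], "rot": [0, 0, 0], "gripper": 5}, {"offset": [-0.12, -0.05, 11.7], "rot": [0, 0, 0], "gripper": 5}, {"offset": [-0.12, -0.05, 11.7], "rot": [0, 0, 0], "gripper": 5}, {"offset": [-0.12, -0.05, 11.7], "rot": [0, 0, 0], "gripper": 5}, {"offset": [-0.12, -0.05, 11.7], "rot": [0, 0, 0], "gripper": 5}], squeeze=40)

```text
time_s: 52.8
eef_pos: [556.5, 296.8, 99.6]
ee_rot: [-0.0, 0.999, 0.036, 0.002]
force: [-1.2, 0.0, 5.6]
grip_width: 0.646
grip_force: 41.7
```

```bash
python3 - <<'E'
from h import *
p=wd((-97,65)); print(p); to((*p,150,4.13),(*p,56,4.13))
E
```

```text
[464.17060854  29.84529842]
t 52.8 grasp [556.7 296.8  45.6] a 4.2 F [-1.2  0.   5.6] w 54.9 gf 41.7 q6 1.8
   (np.float64(464.17060854431116), np.float64(29.845298416799928), 150, 4.13) offset cm [-11.12  25.94 -10.5 ] rot [-0.  -0.2  0. ]
   (np.float64(464.17060854431116), np.float64(29.845298416799928), 56, 4.13) offset cm [-11.15  25.95  -1.1 ] rot [-0.  -0.2  0. ]
```

Emit:
step_arm(plan=[{"offset": [0, 0, -4], "rot": [0, 0, 0], "gripper": 5}, {"offset": [0, 0, -8], "rot": [0, 0, 0], "gripper": 5}, {"offset": [0, 0, -10.5], "rot": [0, 0, 0], "gripper": 5}, {"offset": [-5.5, 13, -10.5], "rot": [0, 0, 0], "gripper": 5}, {"offset": [-5.5, 13, -10.5], "rot": [0, 0, 0], "gripper": 5}, {"offset": [-5.5, 13, -10.5], "rot": [0, 0, 0], "gripper": 5}, {"offset": [-11.1, 25.9, -10.5], "rot": [0, 0, 0], "gripper": 5}, {"offset": [-11.1, 25.9, -10.5], "rot": [0, 0, 0], "gripper": 5}, {"offset": [-11.1, 25.9, -10.5], "rot": [0, 0, 0], "gripper": 5}, {"offset": [-11.1, 25.9, -10.5], "rot": [0, 0, 0], "gripper": 5}, {"offset": [-11.1, 25.9, -10.5], "rot": [0, 0, 0], "gripper": 5}, {"offset": [-11.1, 25.9, -10.5], "rot": [0, 0, 0], "gripper": 5}])

```text
time_s: 54.0
eef_pos: [464.1, 30.7, 202.8]
ee_rot: [-0.0, 0.999, 0.037, 0.0]
force: [0.3, -0.7, -2.7]
grip_width: 0.649
grip_force: 44.9
```

```bash
python3 - <<'E'
from h import *
for i in range(5): capture("scene")
p=wd((-96,65)); q=wd((-90.5,65)); to((*p,58,4.13),(*q,58,4.13))
E
```

```text
t 54.2 grasp [463.9  30.7 148.3] a 4.2 F [-0.9 -0.1 -2.4] w 54.8 gf 44.9 q6 1.31
   (np.float64(465.1680117545425), np.float64(29.917318110080707), 58, 4.13) offset cm [0.12 0.09 9.03] rot [-0.   0.   0.1]
   (np.float64(470.6537294108148), np.float64(30.31342642312501), 58, 4.13) offset cm [0.67 0.09 9.03] rot [-0.   0.   0.1]
```

Emit:
step_arm(plan=[{"offset": [0.1, 0.1, 4], "rot": [0, 0, 0], "gripper": 5}, {"offset": [0.1, 0.1, 7], "rot": [0, 0, 0], "gripper": 5}, {"offset": [0.1, 0.1, 8.4], "rot": [0, 0, 0], "gripper": 5}, {"offset": [0.1, 0.1, 8.9], "rot": [0, 0, 0], "gripper": 5}, {"offset": [0.1, 0.1, 9.0], "rot": [0, 0, 0], "gripper": 5}, {"offset": [0.3, 0.1, 9.0], "rot": [0, 0, 0], "gripper": 5}, {"offset": [0.5, 0.1, 9.0], "rot": [0, 0, 0], "gripper": 5}, {"offset": [0.65, 0.1, 9.0], "rot": [0, 0, 0], "gripper": 5}, {"offset": [0.7, 0.1, 9.0], "rot": [0, 0, 0], "gripper": 5}, {"offset": [0.7, 0.1, 9.0], "rot": [0, 0, 0], "gripper": 5}])

```text
time_s: 55.25
eef_pos: [470.0, 29.6, 112.6]
ee_rot: [-0.0, 0.999, 0.037, -0.002]
force: [-8.1, -1.0, 1.7]
grip_width: 0.647
grip_force: 45.0
```

```bash
python3 - <<'E'
from h import *
to(); s=sense(); print(bd(s["eef_pos"]), s["wrist_torque"])
E
```

```text
t 55.2 grasp [469.8  29.6  58.6] a 4.2 F [-8.1 -1.   1.7] w 55.0 gf 45.0 q6 1.31
[-91.20069019  64.37820899] [-0.33826268  1.28962981 -0.05397831]
```

Contact made; release, lift, and back the arm off to one side.

Emit:
step_arm(plan=[{"offset": [-0.03, 0, 0.08], "rot": [0, 0, 0], "gripper": 5}, {"offset": [-0.03, 0, 0.08], "rot": [0, 0, 0], "gripper": 5}, {"offset": [-0.03, 0, 0.05], "rot": [0, 0, 0], "gripper": 7.5}, {"offset": [-0.03, 0, 0.05], "rot": [0, 0, 0], "gripper": 7.5}, {"offset": [-0.03, 0, 0.05], "rot": [0, 0, 0], "gripper": 7.5}, {"offset": [-0.03, 0, 0.05], "rot": [0, 0, 0], "gripper": 7.5}, {"offset": [-0.03, 0, -3], "rot": [0, 0, 0], "gripper": 7.5}, {"offset": [-0.03, 0, -7], "rot": [0, 0, 0], "gripper": 8.5}, {"offset": [-0.03, 0, -12], "rot": [0, 0, 0], "gripper": 8.5}, {"offset": [-0.03, 0, -17], "rot": [0, 0, 0], "gripper": 8.5}, {"offset": [-0.03, 0, -20], "rot": [0, 0, 0], "gripper": 8.5}])

```text
time_s: 56.35
eef_pos: [470.9, 29.6, 316.3]
ee_rot: [0.001, 0.999, 0.036, 0.003]
force: [0.7, -0.3, -1.1]
grip_width: 0.997
grip_force: 0.0
```

Emit:
step_arm(plan=[{"offset": [0, -20, 0], "rot": [0, 0, 0], "gripper": 8.5}, {"offset": [0, -20, 0], "rot": [0, 0, 0], "gripper": 8.5}, {"offset": [0, -20, 0], "rot": [0, 0, 0], "gripper": 8.5}, {"offset": [0, -20, 0], "rot": [0, 0, 0], "gripper": 8.5}, {"offset": [-10, -40, 0], "rot": [0, 0, 0], "gripper": 8.5}, {"offset": [-10, -40, 0], "rot": [0, 0, 0], "gripper": 8.5}, {"offset": [-10, -40, 0], "rot": [0, 0, 0], "gripper": 8.5}, {"offset": [-10, -40, 0], "rot": [0, 0, 0], "gripper": 8.5}, {"offset": [-10, -40, 0], "rot": [0, 0, 0], "gripper": 8.5}, {"offset": [-10, -40, 0], "rot": [0, 0, 0], "gripper": 8.5}, {"offset": [-10, -40, 0], "rot": [0, 0, 0], "gripper": 8.5}])

```text
time_s: 57.45
eef_pos: [341.8, 421.2, 312.3]
ee_rot: [0.0, 0.999, 0.037, 0.0]
force: [0.6, -0.3, -0.8]
grip_width: 0.992
grip_force: 0.0
```

```bash
python3 prof.py mk9.png | sed -n 5,10p; python3 - <<'E'
from h import *
c=cap("top");s=cap("scene");P=pts(c)
im=np.vstack([c["color"][110:300,150:450,::-1],s["color"][150:340,180:480,::-1]]); cv2.imwrite("pics/end.png",cv2.resize(im,None,fx=1.57,fy=1.57))
for nm,h,bx,by in (("mid",82,-90,-65),("tall",90,-91,65),("wr",184,0,0),("se",86,-43,0)):
    w=wd((bx,by)) if nm!="wr" else (615.5,-314)
    m=(abs(P[...,2]-h)<8)&(np.hypot(P[...,0]-w[0],P[...,1]-w[1])<50); v,u=np.nonzero(m)
    q=np.array([ray(c,a,b,h)[:2] for a,b in zip(u,v)],np.float32)
    if len(q)>5: R=cv2.minAreaRect(q); print(nm,len(q),q.mean(0),bd(q.mean(0)).round(1),R)
for nm,y in (("l",100),("r",-107)):
    for bx in range(-75,-15,3): p=pix(c,[*wd((bx,y)),24]); print(nm,bx,round(float(P[int(round(p[1])),int(round(p[0])),2])),end="; ")
E
```

```text
157 [125 130 131 214 214 208 168 213 212 211 211 212] [12 14  9 -4 -3  0 -3 -5 -2 -1]
158 [136 133 122 189 213 207 171 130  91  96 100 103] [14 14 12 11 -1  4 -2  1  4  5]
159 [136 135 127 175 177 148 143 131 130 130 126  88] [14 14 15 18 17 15 14  2  2  2]
160 [134 132 118 116 204 202  92  26  41  35  62  64] [14 14 13 10  5  4 13  2  5  4]
161 [134 134 123 116 148 141  84  79 104 122 213 214] [14 13 14 28 34 32 12 10 15  9]
162 [136 136 127 109 214 212 200 214 213 214 213 214] [14 12 15 12 -4 -3  3 -4 -4 -2]
mid 270 [479.65842 -99.24072] [-90.8 -64.9] ((479.9708251953125, -99.21449279785156), (48.76767349243164, 51.62647247314453), 88.68376159667969)
tall 296 [469.15656   30.293335] [-92.   65.1] ((468.998291015625, 30.31450653076172), (52.4576416015625, 54.26816177368164), 43.902626037597656)
wr 212 [ 616.3308  -313.47308] [  30.  -288.4] ((616.4535522460938, -313.2419738769531), (16.60140609741211, 89.38720703125), 80.83047485351562)
se 48 [521.6022  -30.00723] [-44.    1.2] ((521.429443359375, -29.820446014404297), (17.2027530670166, 17.2315731048584), 88.79662322998047)
l -75 14; l -72 10; l -69 12; l -66 9; l -63 21; l -60 22; l -57 26; l -54 23; l -51 23; l -48 24; l -45 21; l -42 24; l -39 26; l -36 20; l -33 21; l -30 22; l -27 25; l -24 27; l -21 11; l -18 14; r -75 16; r -72 13; r -69 12; r -66 11; r -63 22; r -60 22; r -57 23; r -54 22; r -51 21; r -48 22; r -45 17; r -42 23; r -39 21; r -36 26; r -33 25; r -30 22; r -27 23; r -24 13; r -21 12; r -18 14;
```

View pics/end.png

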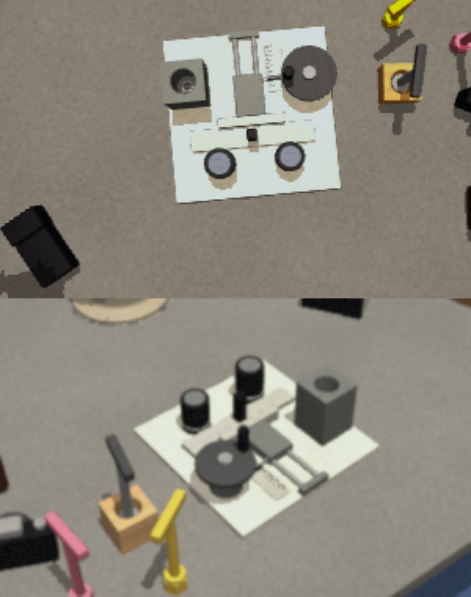

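```bash
python3 - <<'E'
from h import *
for n in ("top","scene"):
    c=cap(n);P=pts(c); m=((P[...,2]>50)&(P[...,2]<95)&(c["depth"]>0)&(np.abs(P[...,1])<900)&(P[...,0]>-300)&(P[...,0]<950)).astype(np.uint8)
    k,l,s,ce=cv2.connectedComponentsWithStats(m); print(n,[(tuple(np.median(P[l==i],0).round(0)),int(s[i,4])) for i in range(1,k) if s[i,4]>80])
print(finish_job())
E
```

```text
top [((np.float64(748.0), np.float64(-608.0), np.float64(84.0)), 967), ((np.float64(664.0), np.float64(-686.0), np.float64(84.0)), 963), ((np.float64(633.0), np.float64(-140.0), np.float64(73.0)), 938), ((np.float64(546.0), np.float64(639.0), np.float64(74.0)), 774), ((np.float64(617.0), np.float64(-297.0), np.float64(58.0)), 292), ((np.float64(554.0), np.float64(-480.0), np.float64(72.0)), 793), ((np.float64(480.0), np.float64(-98.0), np.float64(81.0)), 280), ((np.float64(469.0), np.float64(29.0), np.float64(89.0)), 305), ((np.float64(347.0), np.float64(-728.0), np.float64(74.0)), 1915), ((np.float64(375.0), np.float64(-498.0), np.float64(82.0)), 1498), ((np.float64(330.0), np.float64(379.0), np.float64(53.0)), 892), ((np.float64(149.0), np.float64(-787.0), np.float64(74.0)), 1197), ((np.float64(203.0), np.float64(-703.0), np.float64(61.0)), 3236), ((np.float64(201.0), np.float64(648.0), np.float64(70.0)), 200), ((np.float64(57.0), np.float64(787.0), np.float64(75.0)), 789), ((np.float64(21.0), np.float64(722.0), np.float64(71.0)), 830), ((np.float64(64.0), np.float64(13.0), np.floa
[... 556 characters left out ...]
(652.0), np.float64(55.0), np.float64(73.0)), 448), ((np.float64(174.0), np.float64(-712.0), np.float64(62.0)), 1739), ((np.float64(398.0), np.float64(-511.0), np.float64(83.0)), 1607), ((np.float64(641.0), np.float64(-145.0), np.float64(73.0)), 983), ((np.float64(357.0), np.float64(-746.0), np.float64(73.0)), 2426), ((np.float64(624.0), np.float64(-320.0), np.float64(59.0)), 578), ((np.float64(572.0), np.float64(-495.0), np.float64(73.0)), 1073), ((np.float64(753.0), np.float64(-314.0), np.float64(73.0)), 81), ((np.float64(702.0), np.float64(-445.0), np.float64(72.0)), 90), ((np.float64(713.0), np.float64(-652.0), np.float64(87.0)), 3346)]
the job is handed in; nothing more can be done
None
```

The job is done and handed in: nut loosened, fence cranked onto the mark, nut retightened to its stop, wrench back upright in its stand, straightedge flush against the fence, and both lenses present (mid and tall) standing on the board against it; no verdict came back, and the pointer looked on the line in a view good to about 1 mm.

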